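Swap the empty tablet jar behind the laundry bottles

TASK

Swap the empty jar at the back of the supply stand: first move both bottles in front of it onto the long grey side tray, then lift out the red-lidded jar and stand it in the small black tray, and put the full yellow-lidded jar on the white pad where the red one stood. Only then put the bottles back, each upright in the middle of the disc of its own colour. Leave the mug where it is.

Things in the scene. Friction and masses are not known exactly. Their poses are not given: they have to be found in the camera images.
- bottle_blue: upright all-blue detergent bottle with a paper label band, 140 mm tall: round body 52 mm across up to 94 mm, short neck, round cap 42 mm across from 100 to 140 mm (grip the cap from above). About 0.3 kg. Origin: centre of the underside; z up. Starts on the blue disc.
- bottle_green: the same bottle all in green. Origin: centre of the underside; z up. Starts on the green disc.
- jar_red: the empty tablet jar: grey round jar 53 mm across with a red lid 54 mm across, 60 mm tall, lid from 44 to 60 mm. About 0.08 kg. Origin: centre of the underside; z up. Starts on the stand's white pad, close behind the two bottles (11 mm gap to each).
- jar_yellow: the full tablet jar: white round jar 53 mm across with a yellow lid 54 mm across, 60 mm tall, about 0.25 kg. Origin: centre of the underside; z up. Starts on the counter at one side.
- stand: fixed low wooden supply stand, a flat board 135 x 170 mm and 6 mm thick, no rim. Origin: on the counter under the centre of its round white jar pad (60 mm across, pad top 9 mm above the origin). x points to the back, away from the bottles (the board reaches from x = -95 to +40 mm, y = +-85 mm); z up.
- disc_blue: fixed blue disc 68 mm across and 3 mm thick on the stand, 48 mm in front of the pad's centre and 42 mm to its left or right. Origin: centre of its underside, 6 mm above the counter; its top is 3 mm higher.
- disc_green: fixed green disc, the same size, at the other side (the discs' centres are 84 mm apart). Origin: centre of its underside; its top is 3 mm higher.
- side_tray: fixed long grey tray on the counter, 120 mm along its x, 200 mm along its y, with a rim 4 mm thick and 8 mm high; inner floor 4 mm above the origin. Origin: centre of the underside. Side area for both bottles.
- empties_tray: fixed small square black tray on the counter, 92 x 92 mm, rim 4 mm thick and 12 mm high; inner 84 x 84 mm floor 4 mm above the origin. Origin: centre of the underside.
- mug: loose terracotta mug, 76 mm across and 85 mm tall, handle at its +y, standing on the counter at one side; a bystander. Origin: centre of the underside.
Not all that is in view belongs to the job. Of the things that look like the bottle_green, the largest one is meant.

How it is judged:
By the outcome, as a careful person would: the job done as asked, in the order asked, and still so for the second after the job is handed in, with the robot touching nothing.
It also fails if it takes over 139 s, if anything falls off the work surface, if the arm or the gripper's body presses on something with over 40 N, if the wrist force passes 120 N, or if a joint passes its speed limit or range.

ROBOT

A 6-joint arm with a two-finger parallel gripper is mounted at the origin on the work surface. World frame = base frame: x ahead of the robot, y to its left, z up, the work surface at z = 0. Lengths are in m, angles in rad, forces in N, time in s.
With the tool pointing down it reaches from about 0.275 to 0.875 m from the base axis. Payload 12.5 kg.
Tool frame: the origin (TCP) lies on the centre line of the jaws, within the pads' length; the fingertips stand 17 mm ahead of it and the grasp point (between the pads) lies 2 mm behind it (r.tip_reach is the distance from the TCP to the fingertips, in m); x points along the fingers, z is the direction in which the jaws open and shut, and the axes are right-handed (so a half turn about x gives the same grasp; the last joint's range is limited). The gripper opens to 85 mm and grips with 20 to 120 N. Pads are 22 mm wide; open, the fingers measure 114 mm over their backs; the gripper's body (76 mm by 85 mm) begins 54 mm behind the grasp point. The pads swing forward as they close: fully open they stand 13 mm farther back than shut.
Start: joints at [1.173, 0.351, 1.652, -0, 1.139, -0.085], TCP at [0.169, 0.523, 0.248] pointing down, gripper open.
Joint ranges: [-2.75, 2.75], [-0.79, 2.1], [0.01, 2.65], [-1.57, 4.71], [0.07, 3.14], [-2.87, 2.87]. Speed limits (rad/s): [2.22, 2.22, 2.79, 3.14, 3.14, 3.14].

INTERFACE

Orientations are given as [roll, pitch, yaw] about the fixed x, y, z axes, in that order (R = Rz(yaw) Ry(pitch) Rx(roll)).
In Python, from station import r gives the robot as it stands.
- The arm moves only by the shell command python3 -m jog 'ROWS'. ROWS is JSON, a list that holds one entry, the list of rows, each a list of 7 numbers: the closure, from 0 (fully open) to 1 (shut), then the shift along the tool's x, y, z normalised to -1 to 1, where 1 is 30 mm, then the turn, a rotation vector about the tool's x, y, z normalised to -1 to 1, where 1 is 180 degrees. A call has 1 to 10 rows; each row shifts and turns the pose as measured when the row begins, along the tool's axes as they then stand; what a row does not reach is not made up. A row lasts 1/12 s, in which the tool goes at most 41.7 mm and 7.16 degrees, less where a joint would pass 70% of its speed; a pose out of reach is approached as far as the arm can. A call with a number of a shift or a turn outside -1 to 1 is refused whole. A call with a gripper value outside its range is refused whole. The fingers move at their own pace and stop on an object; the grip force is fixed at half the most. Time passes only in rows, so rows that do not move let the fingers close. It gives the time, the measured TCP pose, the force and the opening at its end, in the units of the state.
- r.sense(): the state, without advancing time (a new reading comes with each control period).
- r.grab_frame(name): name is "scene" or "top"; returns a dict with "frame" (480x640x3 uint8, red, green, blue), "K" (3x3 intrinsics, pixels), "rvec" (rotation vector, rad) and "tvec" (3), from world to camera coordinates, as OpenCV has them. Camera axes: x right, y down, z forward; pixel columns grow to the right and rows downward; lengths in m; the calibration is good to about 2 mm. A picture is of the moment at which its call begins. There is no depth.
- r.sign_off(): hands the job in, once; it reports no verdict.
The state is a dict: "time_s": time; "qpos": joint angles; "dq": joint speeds; "joint_efforts": joint torques, N m; "eef_pos": TCP position; "orientation": TCP orientation; "ft_force": force on the tool from outside, world axes, zero at the start; "torque": the same for the moment, N m; "grip_width": finger opening in m.
Only numpy, scipy, OpenCV 4.12 (cv2) and the standard library are available. Lean on these libraries where they do the work, as an engineer would, in place of code of your own. Each camera call takes 0.05 s, during which the arm holds its last target.

## Working session

There is one attempt and no reset: what is moved stays moved. The work goes in short steps, Python scripts to look and compute and a shell command to move; the robot and the scene stay as the last step left them, time stands still between calls to the robot, and variables do not carry over. Pictures are saved under pics/ and viewed, and the job is handed in when it is done.

```bash
ls; mkdir -p pics
cat > h.py <<'E'
import numpy as np,cv2
from station import r
def snap(n,name):
    f=r.grab_frame(n); cv2.imwrite(f'pics/{name}.png',cv2.cvtColor(f['frame'],cv2.COLOR_RGB2BGR)); 
    np.savez(f'pics/{name}.npz',**f); return f
def ray(f,u,v,z):
    R,_=cv2.Rodrigues(np.array(f['rvec'],float));t=np.array(f['tvec'],float).ravel()
    d=R.T@np.linalg.solve(np.array(f['K'],float),[u,v,1.]);c=-R.T@t
    return (c+d*(z-c[2])/d[2])
def proj(f,p):
    return cv2.projectPoints(np.array(p,float).reshape(-1,3),np.array(f['rvec'],float),np.array(f['tvec'],float),np.array(f['K'],float),None)[0].reshape(-1,2)
E
python3 - <<'E'
from h import *
for n in('scene','top'):
    f=snap(n,n+'0'); R,_=cv2.Rodrigues(np.array(f['rvec'],float)); print(n,-R.T@np.array(f['tvec']).ravel(),f['K'])
print(r.sense())
E
```

```text
pics
scene [0.85591226 0.39279591 0.58451122] [[445.43764912   0.         319.94173194]
 [  0.         445.43764912 238.52221697]
 [  0.           0.           1.        ]]
top [ 0.41818989 -0.02283522  1.09368276] [[594.73322217   0.         317.61040493]
 [  0.         594.73322217 233.73673451]
 [  0.           0.           1.        ]]
{'time_s': 0.1, 'qpos': array([ 1.17340088e+00,  3.51188989e-01,  1.65237744e+00,  2.12382688e-05,
        1.13910918e+00, -8.45705757e-02]), 'dq': array([ 0.00086781, -0.00016218, -0.00162304,  0.00033731, -0.00228691,
       -0.00035992]), 'joint_efforts': array([ 1.83283366e-03, -5.06832683e+01, -2.91875517e+01, -1.06799587e-04,
        2.67575670e-03, -1.13673158e-05]), 'eef_pos': array([0.16910407, 0.52305292, 0.24780202]), 'orientation': array([ 3.03922055,  1.5697132 , -1.9860022 ]), 'ft_force': array([ 0.13584731, -1.163009  , -0.75683602]), 'torque': array([0.00581122, 0.07493791, 0.02000908]), 'grip_width': 0.08561344261610766}
```

View pics/scene0.png

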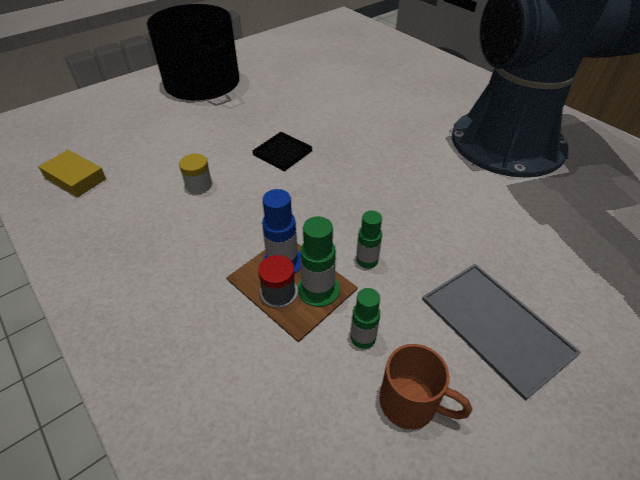

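View pics/top0.png

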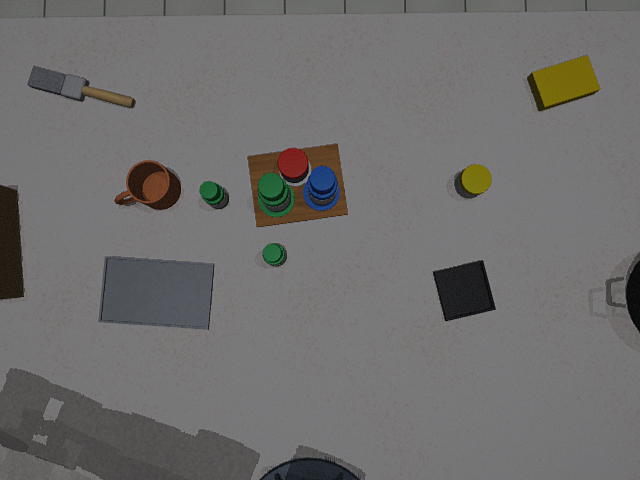

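```bash
python3 - <<'E'
from h import *
f=dict(np.load('pics/top0.npz')); im=f['frame']; hsv=cv2.cvtColor(im,cv2.COLOR_RGB2HSV)
g=dict(np.load('pics/scene0.npz'))
def blobs(lo,hi,box,tag,z,vmin=60):
    m=cv2.inRange(hsv,(lo,130,vmin),(hi,255,255)); x0,y0,x1,y1=box
    k=np.zeros_like(m);k[y0:y1,x0:x1]=m[y0:y1,x0:x1]
    cs,_=cv2.findContours(k,cv2.RETR_EXTERNAL,cv2.CHAIN_APPROX_NONE)
    for c in cs:
        if cv2.contourArea(c)<80: continue
        (u,v),rad=cv2.minEnclosingCircle(c); e=cv2.fitEllipse(c); p=ray(f,*e[0],z)
        print(tag,'circ',(u,v,rad),'ell',np.round(e[0],1),np.round(e[1],1),'world',p.round(4))
blobs(0,8,(260,130,330,200),'red',.069)
blobs(20,35,(440,150,510,210),'yel',.06)
blobs(50,80,(240,150,310,230),'green',.149)
blobs(105,130,(290,150,350,230),'blue',.149)
# trays: corners
def quad(mask,box,tag,z):
    x0,y0,x1,y1=box;k=np.zeros_like(mask);k[y0:y1,x0:x1]=mask[y0:y1,x0:x1]
    cs,_=cv2.findContours(k,cv2.RETR_EXTERNAL,cv2.CHAIN_APPROX_NONE);c=max(cs,key=cv2.contourArea)
    b=cv2.boxPoints(cv2.minAreaRect(c)); w=np.array([ray(f,u,v,z) for u,v in b])
    print(tag,b.round(1).tolist(),w.round(4).tolist(),'ctr',w.mean(0).round(4),'sides',np.linalg.norm(w[1]-w[0]),np.linalg.norm(w[2]-w[1]), 'ang',np.degrees(np.arctan2(*(w[1]-w[0])[1::-1])),np.degrees(np.arctan2(*(w[2]-w[1])[1::-1])))
gray=cv2.cvtColor(im,cv2.COLOR_RGB2GRAY)
print(gray[290,150],gray[330,300],gray[290,465], hsv[290,150],hsv[240,400],hsv[150,330],hsv[215,335])
quad(cv2.inRange(gray,0,50),(420,250,510,330),'black',.012)
quad(cv2.inRange(hsv,(95,20,0),(125,130,255)),(90,245,225,340),'grey',.008)
quad(cv2.inRange(hsv,(5,90,30),(20,255,255)),(240,140,355,232),'wood',.006)
E
python3 -c "
import cv2
a=cv2.imread('pics/top0.png')[130:240,230:360];cv2.imwrite('pics/z0.png',cv2.resize(a,None,fx=5,fy=5,interpolation=2))"
```

```text
red circ (292.5711669921875, 162.36476135253906, 15.290764808654785) ell [292.4 162.6] [28.7 29.3] world [0.6429 0.0242 0.069 ]
yel circ (476.0196228027344, 178.4901885986328, 15.056368827819824) ell [476.  178.8] [28.6 29.2] world [ 0.6123 -0.2981  0.06  ]
green circ (273.54254150390625, 194.62765502929688, 22.32667350769043) ell [274.6 195.4] [34.2 44.5] world [0.5721 0.0496 0.149 ]
blue circ (322.0, 188.0, 22.203702926635742) ell [321.2 188.9] [34.7 44. ] world [ 0.5818 -0.0254  0.149 ]
84 111 30 [112  30  92] [165   9 120] [ 15 155  94] [ 15 175  99]
black [[432.20001220703125, 271.3999938964844], [483.3999938964844, 259.20001220703125], [495.20001220703125, 308.79998779296875], [444.0, 321.0]] [[0.4518, -0.2255, 0.012], [0.473, -0.3191, 0.012], [0.3834, -0.337, 0.012], [0.3626, -0.2442, 0.012]] ctr [ 0.4177 -0.2815  0.012 ] sides 0.09592352982974166 0.09128634286943628 ang -77.25497174338075 -168.66766740293573
grey [[98.19999694824219, 321.3999938964844], [102.69999694824219, 255.6999969482422], [213.60000610351562, 263.20001220703125], [209.10000610351562, 329.0]] [[0.3676, 0.3807, 0.008], [0.4869, 0.3756, 0.008], [0.471, 0.1722, 0.008], [0.3522, 0.1795, 0.008]] ctr [0.4194 0.277  0.008 ] sides 0.11933753332060079 0.20395628541927896 ang -2.4685590641735176 -94.45920992097626
wood [[246.5, 156.1999969482422], [337.20001220703125, 143.3000030517578], [347.29998779296875, 214.10000610351562], [256.6000061035156, 227.10000610351562]] [[0.6697, 0.1127, 0.006], [0.6923, -0.0565, 0.006], [0.559, -0.0734, 0.006], [0.5368, 0.0939, 0.006]] ctr [0.6145 0.0192 0.006 ] sides 0.17071924400232957 0.13437069732388673 ang -82.36296601937764 -172.78016277087676
```

View pics/z0.png

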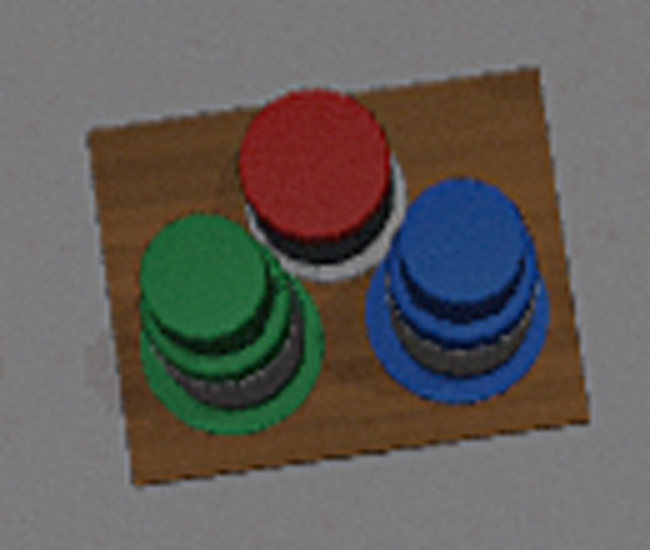

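```bash
cat >> h.py <<'E'
from scipy.spatial.transform import Rotation as Ro
def pose():
    s=r.sense(); return np.array(s['eef_pos']),Ro.from_euler('xyz',s['orientation']).as_matrix(),s
E
python3 - <<'E'
from h import *
p,R,s=pose();print(p);print(R.round(3))
f=dict(np.load('pics/top0.npz'))
for n,u,v,z in [('greencap',270.5,184.9,.149),('bluecap',322.5,178.1,.149),('decoy1 base',275,257,0.0),('decoy1top',273,252,.09),('decoy2 base',217,200,0),('decoy2top',208,189,.09),('mug',148,182,.085)]: print(n,ray(f,u,v,z).round(4))
pad=np.array([.6423,.0234]);a=np.radians(7.4);A=np.array([[np.cos(a),-np.sin(a)],[np.sin(a),np.cos(a)]])
for n,o in(('blue',(-.048,-.042)),('green',(-.048,.042))): 
    d=pad+A@o;print(n,d.round(4)); t=np.linspace(0,2*np.pi,60)
    for fn in('top0','scene0'):
        F=dict(np.load(f'pics/{fn}.npz'));im=cv2.imread(f'pics/{fn}.png') if n=='blue' else cv2.imread(f'pics/{fn}_o.png')
        for rr,z in((.034,.009),(.021,.149)):
            cv2.polylines(im,[np.round(proj(F,np.c_[d[0]+rr*np.cos(t),d[1]+rr*np.sin(t),0*t+z])*8).astype(np.int32)],True,(255,255,255),1,shift=3)
        if n=='green':
            for c,rr,z in ((pad,.027,.069),(pad,.03,.009),((.6123,-.2981),.027,.06)):
                cv2.polylines(im,[np.round(proj(F,np.c_[c[0]+rr*np.cos(t),c[1]+rr*np.sin(t),0*t+z])*8).astype(np.int32)],True,(255,255,255),1,shift=3)
            for c,w,l,ya,z in (((.4194,.277),.06,.1,-3.5,.008),((.4177,-.2815),.046,.046,12,.012)):
                b=np.radians(ya);B=np.array([[np.cos(b),-np.sin(b)],[np.sin(b),np.cos(b)]])
                q=np.array(c)+np.array([(w,l),(w,-l),(-w,-l),(-w,l)])@B.T
                cv2.polylines(im,[np.round(proj(F,np.c_[q,[z]*4])*8).astype(np.int32)],True,(255,255,255),1,shift=3)
        cv2.imwrite(f'pics/{fn}_o.png',im)
a=cv2.imread('pics/top0_o.png');b=cv2.imread('pics/scene0_o.png')
cv2.imwrite('pics/o1.png',cv2.resize(a[130:340,90:510],(800,400),interpolation=2))
cv2.imwrite('pics/o2.png',cv2.resize(b[120:420,160:600],(800,545),interpolation=2))
E
```

```text
[0.16910407 0.52305292 0.24780202]
[[-0.    -0.951  0.308]
 [-0.001  0.308  0.951]
 [-1.     0.    -0.001]]
greencap [0.5892 0.0561 0.149 ]
bluecap [ 0.5994 -0.0277  0.149 ]
decoy1 base [0.4816 0.0606 0.    ]
decoy1top [0.4849 0.0571 0.09  ]
decoy2 base [0.5888 0.1681 0.    ]
decoy2top [0.594  0.1679 0.09  ]
mug [0.6082 0.2723 0.085 ]
blue [ 0.6001 -0.0244]
green [0.5893 0.0589]
```

View pics/o1.png

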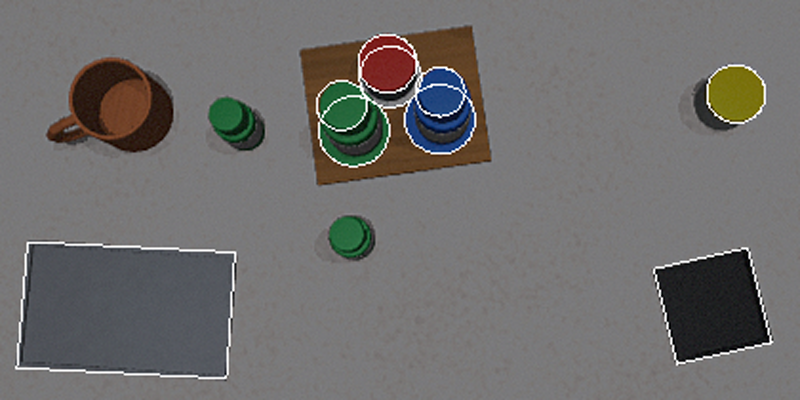

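View pics/o2.png

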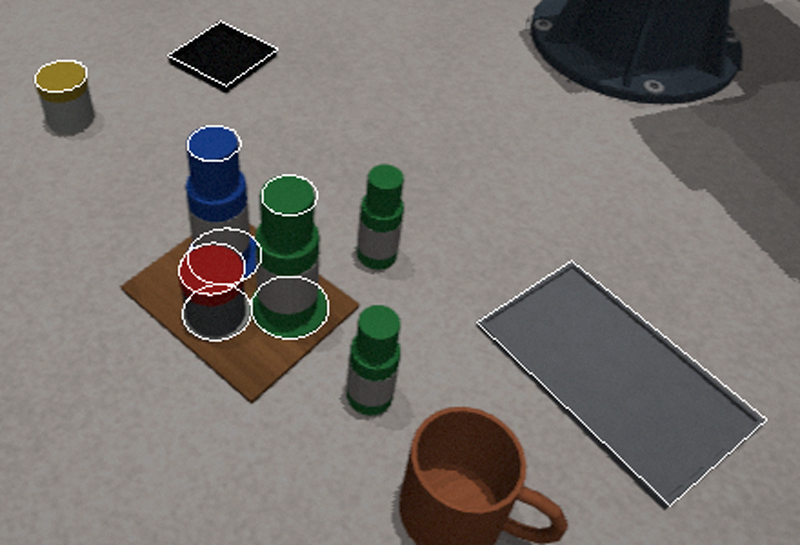

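```bash
python3 -m jog '[[[0.2,0,0,0,-0.0332,0,0],[0.3,0,0,0,-0.0332,0,0],[0.3,0,0,0,-0.0332,0,0],[0.3,0,0,0,0,0,0]]]'; python3 -c "
from h import *
p,R,s=pose();print(p,s['grip_width']);print(R.round(4))"
```

```text
time_s: 0.43
eef_pos: [0.1688, 0.5224, 0.2465]
orientation: [2.726, 1.567, -1.973]
ft_force: [-0.5, -0.0, -0.7]
grip_width: 0.0598
[0.16883238 0.52238872 0.24646565] 0.05975953932608124
[[-0.0016 -0.9999 -0.013 ]
 [-0.0036 -0.013   0.9999]
 [-1.      0.0016 -0.0036]]
```

```bash
python3 -m jog '[[[0.3,-0.05,-0.9,-1,0.004,0,0],[0.3,0,-0.9,-1,0,0,0],[0.3,0,-0.9,-1,0,0,0],[0.3,0,-0.9,-1,0,0,0],[0.3,0,-0.9,-1,0,0,0],[0.3,0,-0.9,-1,0,0,0],[0.3,0,-0.9,-1,0,0,0],[0.3,0,-0.9,-1,0,0,0]]]'; python3 -c "
from h import *
p,R,s=pose();print(p,s['grip_width']);print(R.round(4))"
```

```text
time_s: 1.1
eef_pos: [0.3847, 0.2757, 0.2469]
orientation: [2.463, 1.566, -2.268]
ft_force: [0.3, 0.9, 0.8]
grip_width: 0.0599
[0.38471098 0.27567943 0.24689807] 0.05988548144746012
[[-0.003  -0.9998  0.0187]
 [-0.0035  0.0187  0.9998]
 [-1.      0.0029 -0.0036]]
```

```bash
cat > st.py <<'E'
from h import *
p,R,s=pose();print('p',p.round(4),'w',round(float(s['grip_width']),4),'tz ang',np.degrees(np.arctan2(R[1,2],R[0,2])).round(2),'tilt',R[:2,0].round(4),'F',np.array(s['ft_force']).round(1),'t',s['time_s'])
import sys
if len(sys.argv)>2:
    d=np.array([float(x) for x in sys.argv[1:4]])-p
    print('units (tool xyz):',(R.T@d/.03).round(3))
E
python3 -m jog '[[[0.3,0,-0.87,-0.9,-0.006,0,0],[0.3,0,-0.87,-0.9,0,0,0],[0.3,0,-0.87,-0.9,0,0,0],[0.3,0,-0.87,-0.9,0,0,0],[0.3,0,-0.87,-0.9,0,0,0],[0.3,0,-0.87,-0.9,0,0,0],[0.3,0,-0.87,-0.9,0,0,0],[0.3,0,-0.6,-0.8,0,0,0],[0.3,0,0,0,0,0,0]]]'; python3 st.py 0.589 0.0575 0.129
```

```text
time_s: 1.85
eef_pos: [0.5924, 0.0402, 0.2459]
orientation: [2.55, 1.565, -2.203]
ft_force: [0.1, 0.4, -0.0]
grip_width: 0.0593
p [0.5924 0.0402 0.2459] w 0.0593 tz ang 87.69 tilt [-0.0031 -0.0043] F [ 0.1  0.4 -0. ] t 1.85
units (tool xyz): [3.895 0.127 0.589]
```

```bash
python3 -m jog '[[[0.3,0.3,0.12,0.58,0,0,0],[0.3,0.8,0,0,0,0,0],[0.3,0.8,0,0,0,0,0],[0.3,0.8,0,0,0,0,0],[0.3,0,0,0,0,0,0]]]'; python3 st.py 0.589 0.0575 0.129
```

```text
time_s: 2.27
eef_pos: [0.59, 0.0562, 0.1619]
orientation: [2.749, 1.566, -2.026]
ft_force: [-0.6, 0.7, -0.4]
grip_width: 0.0599
p [0.59   0.0562 0.1619] w 0.0599 tz ang 86.41 tilt [-0.002  -0.0041] F [-0.6  0.7 -0.4] t 2.2667
units (tool xyz): [1.096 0.034 0.045]
```

```bash
python3 -m jog '[[[0.3,0.55,0.03,0.04,-0.02,0,0],[0.3,0.5,0,0,0,0,0],[0.3,0,0,0,0,0,0]]]'; python3 st.py 0.589 0.0575 0.129; python3 -c "
from h import *
snap('scene','s1');a=cv2.imread('pics/s1.png')[100:400,160:480];cv2.imwrite('pics/s1z.png',cv2.resize(a,None,fx=1.9,fy=1.9))"
```

```text
time_s: 2.52
eef_pos: [0.589, 0.0582, 0.1311]
orientation: [2.61, 1.566, -2.106]
ft_force: [-0.8, -0.2, 0.5]
grip_width: 0.0599
p [0.589  0.0582 0.1311] w 0.0599 tz ang 89.77 tilt [-0.0023 -0.0039] F [-0.8 -0.2  0.5] t 2.5167
units (tool xyz): [ 0.071 -0.    -0.025]
```

View pics/s1z.png

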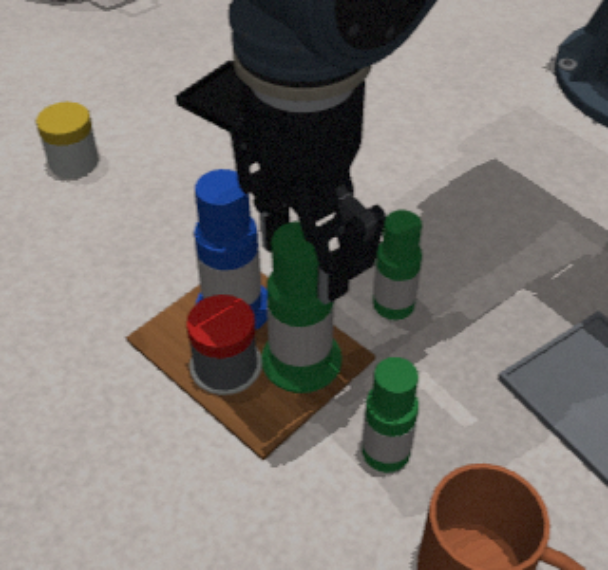

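The jaws straddle the green cap (cap at about (293,245) in the zoomed view). I'll close them now.

```bash
python3 -m jog '[[[0.6,0,0,0,0,0,0],[1,0,0,0,0,0,0],[1,0,0,0,0,0,0],[1,0,0,0,0,0,0],[1,0,0,0,0,0,0]]]'; python3 st.py 0.589 0.058 0.131
```

```text
time_s: 2.98
eef_pos: [0.5909, 0.0586, 0.1374]
orientation: [-2.361, 1.566, -0.798]
ft_force: [-0.0, -0.3, -2.3]
grip_width: 0.041
p [0.5909 0.0586 0.1374] w 0.041 tz ang 89.58 tilt [ 0.0037 -0.0038] F [-0.  -0.3 -2.3] t 2.9833
units (tool xyz): [ 0.214  0.065 -0.021]
```

```bash
python3 -m jog '[[[1,-0.5,0,0,0,0,0],[1,-0.6,0,0,0,0,0],[1,-0.6,0,0,0,0,0],[1,-0.6,0,0,0,0,0]]]'; python3 st.py 0.58 0.07 0.290; python3 -c "
from h import *
snap('scene','s2');a=cv2.imread('pics/s2.png')[100:400,160:480];cv2.imwrite('pics/s2z.png',cv2.resize(a,None,fx=1.9,fy=1.9))"
```

```text
time_s: 3.32
eef_pos: [0.5883, 0.0588, 0.2051]
orientation: [2.233, 1.565, -2.487]
ft_force: [-0.4, -0.4, -3.2]
grip_width: 0.0407
p [0.5883 0.0588 0.2051] w 0.0407 tz ang 89.53 tilt [-0.005  -0.0038] F [-0.4 -0.4 -3.2] t 3.3167
units (tool xyz): [-2.831  0.293  0.359]
```

View pics/s2z.png

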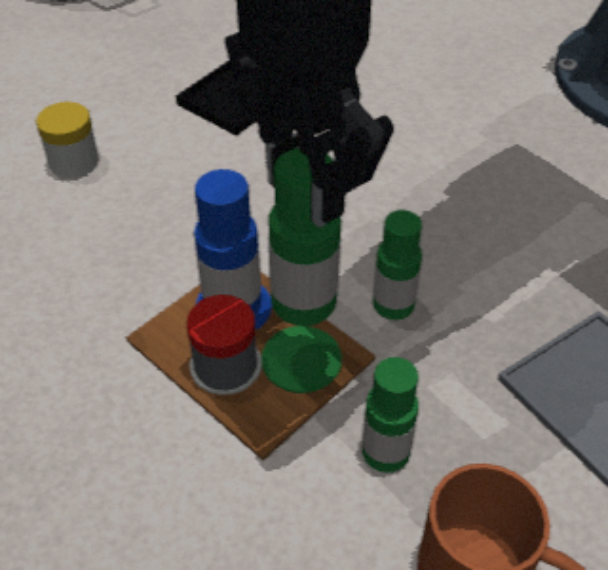

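Run:
```python
from h import *
F=dict(np.load('pics/s2.npz'));t=np.linspace(0,2*np.pi,200)
for z in np.arange(.07,.092,.003):
    q=proj(F,np.c_[.588+.026*np.cos(t),.0585+.026*np.sin(t),0*t+z]);print(z.round(3),q[:,1].max().round(1),q[:,0].min().round(1),q[:,0].max().round(1))
im=cv2.cvtColor(F['frame'],cv2.COLOR_RGB2HSV)
for v in range(260,276): print(v,im[v,320:323].tolist())
```

```text
0.07 276.9 302.1 336.8
0.073 275.6 302.0 336.8
0.076 274.3 302.0 336.9
0.079 273.0 301.9 336.9
0.082 271.7 301.9 337.0
0.085 270.4 301.8 337.0
0.088 269.1 301.7 337.1
0.091 267.8 301.7 337.1
260 [[12, 17, 77], [10, 19, 81], [10, 10, 76]]
261 [[8, 13, 79], [10, 9, 81], [10, 10, 78]]
262 [[0, 10, 80], [30, 6, 79], [20, 10, 77]]
263 [[66, 110, 58], [64, 127, 56], [66, 161, 54]]
264 [[69, 153, 55], [65, 156, 54], [70, 189, 50]]
265 [[66, 175, 54], [69, 190, 51], [64, 168, 53]]
266 [[70, 165, 51], [68, 224, 49], [69, 183, 53]]
267 [[69, 179, 54], [66, 178, 53], [70, 209, 50]]
268 [[69, 183, 53], [68, 191, 52], [69, 179, 54]]
269 [[70, 194, 54], [65, 148, 55], [66, 167, 52]]
270 [[68, 152, 52], [69, 184, 54], [71, 209, 50]]
271 [[66, 170, 57], [65, 146, 54], [57, 113, 52]]
272 [[67, 160, 91], [69, 186, 67], [66, 177, 65]]
273 [[68, 163, 111], [67, 171, 88], [68, 173, 68]]
274 [[68, 168, 109], [67, 168, 108], [68, 166, 89]]
275 [[68, 163, 111], [68, 168, 109], [68, 172, 108]]
```

```bash
python3 -m jog '[[[1,-0.9,0.1,0.1,0,0,0],[1,-0.8,0.4,0.6,0,0,0],[1,-0.6,0.6,0.95,0,0,0],[1,-0.2,0.6,0.95,0,0,0],[1,0,0.6,0.95,0,0,0],[1,0,0.6,0.95,0,0,0],[1,0,0.6,0.95,0,0,0],[1,0,0.6,0.95,0,0,0],[1,0,0.6,0.95,0,0,0],[1,0,0.4,0.6,0,0,0]]]'; python3 st.py 0.422 0.322 0.200
```

```text
time_s: 4.2
eef_pos: [0.4344, 0.305, 0.2844]
orientation: [-2.104, 1.566, -0.551]
ft_force: [0.5, -0.3, -3.6]
grip_width: 0.0408
p [0.4344 0.305  0.2844] w 0.0408 tz ang 88.96 tilt [ 0.004  -0.0025] F [ 0.5 -0.3 -3.6] t 4.2
units (tool xyz): [2.81  0.436 0.567]
```

```bash
python3 -m jog '[[[1,0.4,0.4,0.55,-0.005,0,0],[1,0.8,0,0,0,0,0],[1,0.8,0,0,0,0,0],[1,0.8,0,0,0,0,0],[1,0.4,0,0,0,0,0],[1,0,0,0,0,0,0]]]'; python3 st.py 0.422 0.322 0.1275
```

```text
time_s: 4.7
eef_pos: [0.4183, 0.3274, 0.1834]
orientation: [-1.546, 1.565, 0.029]
ft_force: [-0.2, -1.6, -3.8]
grip_width: 0.0406
p [0.4183 0.3274 0.1834] w 0.0406 tz ang 90.29 tilt [0.0057 0.0002] F [-0.2 -1.6 -3.8] t 4.7
units (tool xyz): [ 1.865 -0.112 -0.181]
```

```bash
python3 -m jog '[[[1,0.5,-0.1,-0.15,0,0,0],[1,0.5,0,0,0,0,0],[1,0.4,0,0,0,0,0],[1,0.1,0,0,0,0,0],[1,0,0,0,0,0,0]]]'; python3 st.py 0.422 0.322 0.1275
```

```text
time_s: 5.12
eef_pos: [0.4225, 0.3231, 0.1383]
orientation: [-1.409, 1.563, 0.166]
ft_force: [-0.1, -0.1, -3.9]
grip_width: 0.0404
p [0.4225 0.3231 0.1383] w 0.0404 tz ang 90.24 tilt [0.0072 0.0012] F [-0.1 -0.1 -3.9] t 5.1167
units (tool xyz): [ 0.361  0.019 -0.036]
```

```bash
python3 -m jog '[[[1,0.2,0,0,0,0,0.0023],[1,0.1,0,0,0,0,0],[1,0.06,0,0,0,0,0],[1,0,0,0,0,0,0]]]'; python3 st.py 0.422 0.322 0.1275
```

```text
time_s: 5.45
eef_pos: [0.4242, 0.324, 0.13]
orientation: [-0.784, 1.566, 0.791]
ft_force: [-0.0, -0.4, -3.2]
grip_width: 0.0405
p [0.4242 0.324  0.13  ] w 0.0405 tz ang 90.24 tilt [0.0037 0.0038] F [-0.  -0.4 -3.2] t 5.45
units (tool xyz): [ 0.084  0.075 -0.066]
```

```bash
python3 -m jog '[[[1,0.08,0,0,0,0,0],[1,0.04,0,0,0,0,0],[1,0,0,0,0,0,0]]]'; python3 st.py 0.422 0.322 0.1275
```

```text
time_s: 5.7
eef_pos: [0.4261, 0.3244, 0.1302]
orientation: [-1.032, 1.561, 0.544]
ft_force: [0.5, -0.1, -3.1]
grip_width: 0.0403
p [0.4261 0.3244 0.1302] w 0.0403 tz ang 90.27 tilt [0.0085 0.0052] F [ 0.5 -0.1 -3.1] t 5.7
units (tool xyz): [ 0.089  0.137 -0.078]
```

```bash
python3 -m jog '[[[1,0.15,0.1,-0.05,0,0.0015,0.0027],[1,0.1,0,0,0,0,0]]]'; python3 st.py 0.422 0.322 0.1275; python3 -m jog '[[[1,0,0,0,0,0,0]]]'; python3 st.py 0.422 0.322 0.1275
```

```text
time_s: 5.87
eef_pos: [0.4281, 0.3248, 0.1295]
orientation: [-1.141, 1.556, 0.435]
ft_force: [-7.5, -12.5, 35.1]
grip_width: 0.0407
p [0.4281 0.3248 0.1295] w 0.0407 tz ang 90.32 tilt [0.013  0.0061] F [ -7.5 -12.5  35.1] t 5.8667
units (tool xyz): [ 0.064  0.206 -0.092]
time_s: 5.95
eef_pos: [0.4289, 0.3249, 0.1307]
orientation: [-1.147, 1.554, 0.429]
ft_force: [0.7, 0.6, -3.1]
grip_width: 0.041
p [0.4289 0.3249 0.1307] w 0.041 tz ang 90.32 tilt [0.0151 0.0069] F [ 0.7  0.6 -3.1] t 5.95
units (tool xyz): [ 0.102  0.231 -0.097]
```

```bash
python3 -m jog '[[[0.4,0,0,0,0,0,0],[0.3,0,0,0,0,0,0],[0.3,0,0,0,0,0,0],[0.3,-0.5,0,0,0,0,0],[0.3,-0.8,0,0,0,0,0],[0.3,-0.8,0,0,0,0,0],[0.3,-0.8,0,0,0,0,0]]]'; python3 st.py 0.60 -0.0255 0.24;  python3 -c "
from h import *
snap('scene','s3')
snap('top','t3')"
```

```text
time_s: 6.53
eef_pos: [0.4253, 0.3235, 0.2151]
orientation: [-1.204, 1.564, 0.372]
ft_force: [0.3, 0.3, 0.1]
grip_width: 0.0597
p [0.4253 0.3235 0.2151] w 0.0597 tz ang 90.32 tilt [0.0064 0.0025] F [0.3 0.3 0.1] t 6.5333
units (tool xyz): [ -0.823  -5.766 -11.663]
```

View pics/s3.png

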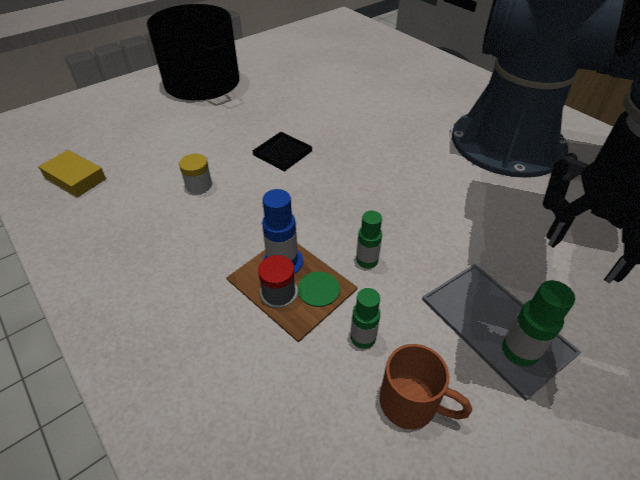

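```bash
python3 -m jog '[[[0.3,-0.5,-0.4,-0.6,0,0.001,0.002],[0.3,-0.3,-0.5,-1,0,0,0],[0.3,0,-0.5,-1,0,0,0],[0.3,0,-0.5,-1,0,0,0],[0.3,0,-0.5,-1,0,0,0],[0.3,0,-0.5,-1,0,0,0],[0.3,0,-0.5,-1,0,0,0],[0.3,0,-0.5,-1,0,0,0],[0.3,0,-0.5,-1,0,0,0],[0.3,0,-0.5,-1,0,0,0]]]'; python3 st.py 0.60 -0.0255 0.24
```

```text
time_s: 7.47
eef_pos: [0.5777, 0.0303, 0.2352]
orientation: [0.207, 1.566, 1.793]
ft_force: [-0.1, 0.1, 0.0]
grip_width: 0.0599
p [0.5777 0.0303 0.2352] w 0.0599 tz ang 90.88 tilt [-0.001   0.0042] F [-0.1  0.1  0. ] t 7.4667
units (tool xyz): [-0.17  -0.716 -1.871]
```

```bash
python3 -m jog '[[[0.3,0,-0.4,-0.8,0,0.001,0],[0.3,0,-0.2,-0.5,0,0,0],[0.3,0,0,0,0,0,0]]]'; python3 st.py 0.60 -0.0255 0.132
```

```text
time_s: 7.72
eef_pos: [0.5982, -0.0159, 0.2312]
orientation: [1.406, 1.567, 2.987]
ft_force: [-0.2, -0.2, 0.4]
grip_width: 0.0603
p [ 0.5982 -0.0159  0.2312] w 0.0603 tz ang 90.6 tilt [-0.0039  0.0006] F [-0.2 -0.2  0.4] t 7.7167
units (tool xyz): [ 3.305 -0.07  -0.323]
```

```bash
python3 -m jog '[[[0.3,0.4,-0.06,-0.32,0,0,-0.001],[0.3,0.8,0,0,0,0,0],[0.3,0.8,0,0,0,0,0],[0.3,0.8,0,0,0,0,0],[0.3,0.1,0,0,0,0,0],[0.3,0,0,0,0,0,0]]]'; python3 st.py 0.60 -0.0255 0.131
```

```text
time_s: 8.22
eef_pos: [0.5985, -0.0239, 0.1373]
orientation: [1.039, 1.566, 2.619]
ft_force: [-0.1, 0.5, 0.5]
grip_width: 0.0595
p [ 0.5985 -0.0239  0.1373] w 0.0595 tz ang 90.53 tilt [-0.0039  0.0022] F [-0.1  0.5  0.5] t 8.2167
units (tool xyz): [ 0.209 -0.051 -0.055]
```

```bash
python3 -m jog '[[[0.3,0.25,-0.05,-0.05,0,0,0],[0.45,0,0,0,0,0,0],[0.6,0,0,0,0,0,0],[1,0,0,0,0,0,0]]]'; python3 st.py 0.60 -0.0255 0.131;python3 -m jog '[[[1,0,0,0,0,0,0],[1,0,0,0,0,0,0]]]'; python3 st.py 0.60 -0.0255 0.131
```

```text
time_s: 8.55
eef_pos: [0.6009, -0.0246, 0.1317]
orientation: [0.738, 1.569, 2.319]
ft_force: [-0.6, -0.4, -3.5]
grip_width: 0.041
p [ 0.6009 -0.0246  0.1317] w 0.041 tz ang 90.6 tilt [-0.0016  0.0017] F [-0.6 -0.4 -3.5] t 8.55
units (tool xyz): [ 0.023  0.029 -0.031]
time_s: 8.72
eef_pos: [0.601, -0.0244, 0.1324]
orientation: [0.429, 1.569, 2.01]
ft_force: [-0.4, 1.0, -3.8]
grip_width: 0.0408
p [ 0.601  -0.0244  0.1324] w 0.0408 tz ang 90.6 tilt [-0.0008  0.0018] F [-0.4  1.  -3.8] t 8.7167
units (tool xyz): [ 0.046  0.032 -0.036]
```

```bash
python3 -m jog '[[[1,-0.5,0,0,0,0,0],[1,-0.9,0,0,0,0,0],[1,-0.9,0,0,0,0,0],[1,-0.9,0,0,0,0,0],[1,-0.9,0.2,0.3,0,0,0],[1,-0.6,0.6,0.85,0,0,0],[1,0,0.7,0.95,0,0,0],[1,0,0.7,0.95,0,0,0],[1,0,0.7,0.95,0,0,0],[1,0,0.7,0.95,0,0,0]]]'; python3 st.py 0.416 0.232 0.23
```

```text
time_s: 9.55
eef_pos: [0.4891, 0.1236, 0.2811]
orientation: [0.18, 1.567, 1.753]
ft_force: [0.3, 0.9, -4.1]
grip_width: 0.0408
p [0.4891 0.1236 0.2811] w 0.0408 tz ang 90.13 tilt [-0.0006  0.0034] F [ 0.3  0.9 -4.1] t 9.55
units (tool xyz): [1.718 2.426 3.614]
```

```bash
python3 -m jog '[[[1,0,0.65,0.95,0,0,0],[1,0,0.65,0.95,0,0,0],[1,0.2,0.65,0.95,0,0,0],[1,0.3,0.2,0.3,0,0,0],[1,0.5,0,0,0,0,0],[1,0,0,0,0,0,0]]]'; python3 st.py 0.417 0.232 0.1525
```

```text
time_s: 10.05
eef_pos: [0.4152, 0.2267, 0.2529]
orientation: [-0.245, 1.564, 1.333]
ft_force: [0.2, -0.5, -5.0]
grip_width: 0.0407
p [0.4152 0.2267 0.2529] w 0.0407 tz ang 90.42 tilt [0.0016 0.0067] F [ 0.2 -0.5 -5. ] t 10.05
units (tool xyz): [ 3.349 -0.057  0.153]
```

```bash
python3 -m jog '[[[1,0.5,-0.05,0.15,0,0.002,0.001],[1,0.8,0,0,0,0,0],[1,0.8,0,0,0,0,0],[1,0.7,0,0,0,0,0],[1,0.3,0,0,0,0,0],[1,0,0,0,0,0,0]]]'; python3 st.py 0.417 0.232 0.1285
```

```text
time_s: 10.55
eef_pos: [0.4192, 0.2314, 0.1612]
orientation: [-0.99, 1.566, 0.587]
ft_force: [-1.1, 0.7, -3.5]
grip_width: 0.041
p [0.4192 0.2314 0.1612] w 0.041 tz ang 90.35 tilt [0.0038 0.0025] F [-1.1  0.7 -3.5] t 10.55
units (tool xyz): [1.091 0.076 0.016]
```

```bash
python3 -m jog '[[[1,0.5,0.05,0,0,0.001,0.002],[1,0.4,0,0,0,0,0],[1,0.1,0,0,0,0,0.001]]]'; python3 st.py 0.417 0.232 0.1285;python3 -m jog '[[[1,0.1,0,0,0,0,0.001]]]'; python3 st.py 0.417 0.232 0.1285
```

```text
time_s: 10.8
eef_pos: [0.4202, 0.2316, 0.1342]
orientation: [1.021, 1.569, 2.597]
ft_force: [-0.6, -0.4, -3.1]
grip_width: 0.0408
p [0.4202 0.2316 0.1342] w 0.0408 tz ang 90.28 tilt [-0.0017  0.001 ] F [-0.6 -0.4 -3.1] t 10.8
units (tool xyz): [0.191 0.105 0.012]
time_s: 10.88
eef_pos: [0.4208, 0.2317, 0.1322]
orientation: [1.231, 1.567, 2.806]
ft_force: [0.0, -0.5, -2.4]
grip_width: 0.0408
p [0.4208 0.2317 0.1322] w 0.0408 tz ang 90.26 tilt [-0.0041  0.0014] F [ 0.  -0.5 -2.4] t 10.8833
units (tool xyz): [0.123 0.127 0.01 ]
```

```bash
python3 -m jog '[[[1,0.1,0,0,0,0,-0.001]]]'; python3 -m jog '[[[1,0.1,0,0,0,0,0]]]'; python3 -m jog '[[[1,0.08,0,0,0,0,0]]]'; python3 st.py 0.417 0.232 0.1285
```

```text
time_s: 10.97
eef_pos: [0.4216, 0.2318, 0.1301]
orientation: [-0.067, 1.569, 1.508]
ft_force: [0.5, 0.2, -4.3]
grip_width: 0.0408
time_s: 11.05
eef_pos: [0.4221, 0.232, 0.1278]
orientation: [-0.572, 1.568, 1.003]
ft_force: [0.6, 0.5, -3.1]
grip_width: 0.041
time_s: 11.13
eef_pos: [0.4225, 0.2321, 0.1259]
orientation: [-0.749, 1.567, 0.826]
ft_force: [-0.9, -5.4, 22.3]
grip_width: 0.0406
p [0.4225 0.2321 0.1259] w 0.0406 tz ang 90.24 tilt [0.0027 0.0029] F [-0.9 -5.4 22.3] t 11.1333
units (tool xyz): [-0.087  0.184 -0.002]
```

```bash
python3 -m jog '[[[0.4,0,0,0,0,0,0],[0.3,0,0,0,0,0,0],[0.3,0,0,0,0,0,0],[0.3,-0.5,0,0,0,0,0],[0.3,-0.8,0,0,0,0,0],[0.3,-0.8,0,0,0,0,0],[0.3,-0.8,-0.3,-0.3,0,0,0],[0.1,0,-0.8,-0.8,0,0,0],[0.1,0,-0.9,-0.9,0,0,0],[0.1,0,-0.9,-0.9,0,0,0]]]'; python3 st.py 0.642 0.0235 0.16;  python3 -c "
from h import *
snap('scene','s4')
snap('top','t4')"
```

```text
time_s: 11.97
eef_pos: [0.5103, 0.147, 0.2216]
orientation: [-1.016, 1.561, 0.567]
ft_force: [0.3, 1.2, -0.9]
grip_width: 0.0772
p [0.5103 0.147  0.2216] w 0.0772 tz ang 90.71 tilt [0.0086 0.0054] F [ 0.3  1.2 -0.9] t 11.9667
units (tool xyz): [ 2.07  -4.321 -4.183]
```

View pics/s4.png

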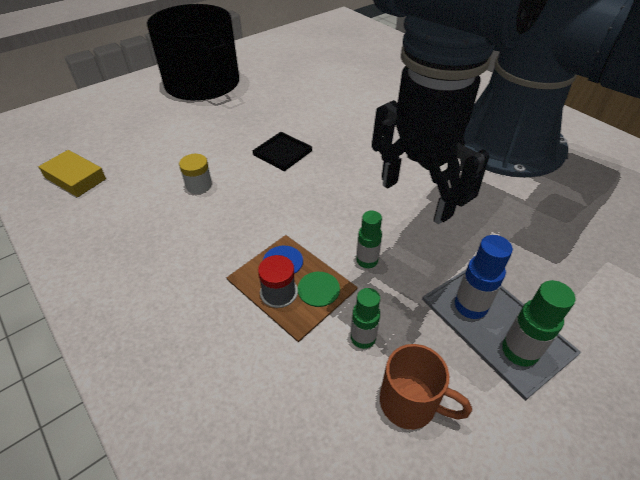

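View pics/t4.png

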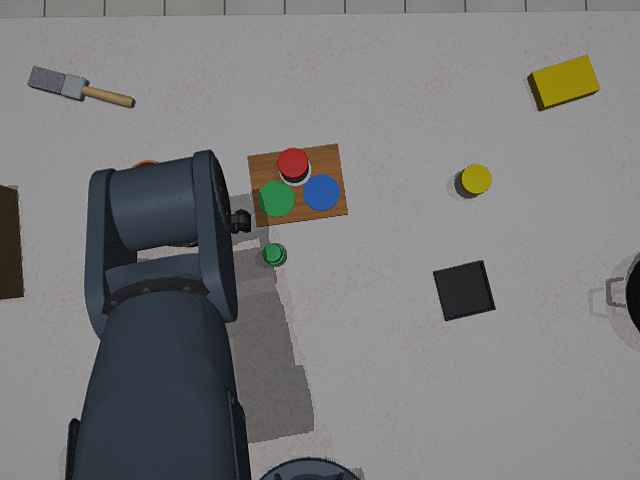

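```bash
python3 - <<'E'
from h import *
for fn,bx in(('t4',(245,160,345,222)),('s4',(235,230,350,320))):
    f=dict(np.load(f'pics/{fn}.npz'));hsv=cv2.cvtColor(f['frame'],cv2.COLOR_RGB2HSV)
    for tag,lo,hi in(('green',55,80),('blue',105,130)):
        m=cv2.inRange(hsv,(lo,130,40),(hi,255,255));k=np.zeros_like(m);x0,y0,x1,y1=bx;k[y0:y1,x0:x1]=m[y0:y1,x0:x1]
        c=max(cv2.findContours(k,0,1)[0],key=cv2.contourArea);e=cv2.fitEllipse(c)
        print(fn,tag,np.round(e,1) if 0 else e,ray(f,*e[0],.009).round(4))
E
python3 -m jog '[[[0.1,0,-0.85,-0.85,0,0.0017,0.0025],[0.1,0,-0.85,-0.85,0,0,0],[0.1,0,-0.85,-0.85,0,0,0],[0.1,0,-0.8,-0.8,0,0,0],[0.1,0,-0.4,-0.4,0,0,0],[0.1,0,0,0,0,0,0]]]'; python3 st.py 0.642 0.0235 0.16
```

```text
t4 green ((275.8656311035156, 198.4678497314453), (35.074886322021484, 35.47080612182617), 92.93435668945312) [0.5891 0.058  0.009 ]
t4 blue ((320.9981994628906, 192.12408447265625), (35.3443489074707, 35.620296478271484), 113.55001831054688) [ 0.6    -0.0254  0.009 ]
s4 green ((318.24908447265625, 288.78350830078125), (33.93920135498047, 40.57935333251953), 88.55386352539062) [0.591  0.0591 0.009 ]
s4 blue ((284.04193115234375, 259.09381103515625), (26.369104385375977, 36.055030822753906), 92.3728256225586) [ 0.5973 -0.0257  0.009 ]
time_s: 12.57
eef_pos: [0.6291, 0.0291, 0.222]
orientation: [-1.629, 1.57, -0.05]
ft_force: [-0.4, 0.3, -0.8]
grip_width: 0.077
p [0.6291 0.0291 0.222 ] w 0.077 tz ang 90.46 tilt [ 0.0012 -0.0001] F [-0.4  0.3 -0.8] t 12.5667
units (tool xyz): [ 2.067 -0.426 -0.191]
```

```bash
python3 -m jog '[[[0.1,0.4,-0.42,-0.2,0,0,0],[0.1,0.8,0,0,0,0,0],[0.1,0.8,0,0,0,0,0],[0.1,0.8,0,0,0,0,0],[0.1,0.4,0,0,0,0,0],[0.1,0,0,0,0,0,0]]]'; python3 st.py 0.642 0.0235 0.06
```

```text
time_s: 13.07
eef_pos: [0.6409, 0.027, 0.1245]
orientation: [-1.324, 1.567, 0.255]
ft_force: [-0.1, -0.5, -0.4]
grip_width: 0.0768
p [0.6409 0.027  0.1245] w 0.0768 tz ang 90.47 tilt [0.0037 0.001 ] F [-0.1 -0.5 -0.4] t 13.0667
units (tool xyz): [ 2.152 -0.027 -0.118]
```

```bash
python3 -m jog '[[[0.1,0.6,-0.03,-0.12,0,0,0.001],[0.1,0.6,0,0,0,0,0],[0.1,0.5,0,0,0,0,0],[0.1,0.3,0,0,0,0,0],[0.1,0,0,0,0,0,0]]]'; python3 st.py 0.642 0.0235 0.06
```

```text
time_s: 13.48
eef_pos: [0.6431, 0.0265, 0.0684]
orientation: [-1.371, 1.565, 0.21]
ft_force: [-1.5, -0.4, 0.2]
grip_width: 0.0769
p [0.6431 0.0265 0.0684] w 0.0769 tz ang 90.61 tilt [0.0058 0.0012] F [-1.5 -0.4  0.2] t 13.4833
units (tool xyz): [ 0.278  0.039 -0.101]
```

```bash
python3 -m jog '[[[0.1,0.3,0.03,-0.12,0,0,0.002],[0.2,0.05,0,0,0,0,0],[0.3,0,0,0,0,0,0],[0.6,0,0,0,0,0,0],[1,0,0,0,0,0,0],[1,0,0,0,0,0,0],[1,0,0,0,0,0,0]]]'; python3 st.py 0.642 0.0235 0.06
```

```text
time_s: 14.07
eef_pos: [0.6445, 0.0232, 0.0625]
orientation: [-1.378, 1.565, 0.204]
ft_force: [-0.5, 0.3, -0.5]
grip_width: 0.0524
p [0.6445 0.0232 0.0625] w 0.0524 tz ang 90.64 tilt [0.0053 0.0011] F [-0.5  0.3 -0.5] t 14.0667
units (tool xyz): [0.084 0.083 0.012]
```

```bash
python3 -m jog '[[[1,-0.5,0,0,0,0,0.001],[1,-0.9,0,0,0,0,0],[1,-0.9,0.1,-0.1,0,0,0],[1,-0.9,0.4,-0.5,0,0,0],[1,0,0.75,-1,0,0,0],[1,0,0.75,-1,0,0,0],[1,0,0.75,-1,0,0,0],[1,0,0.75,-1,0,0,0],[1,0,0.75,-1,0,0,0],[1,0,0.75,-1,0,0,0]]]'; python3 st.py 0.418 -0.2815 0.12
```

```text
time_s: 14.9
eef_pos: [0.4937, -0.1788, 0.1635]
orientation: [-1.653, 1.565, -0.062]
ft_force: [0.3, 0.9, -0.9]
grip_width: 0.0519
p [ 0.4937 -0.1788  0.1635] w 0.0519 tz ang 91.16 tilt [ 0.0062 -0.0004] F [ 0.3  0.9 -0.9] t 14.9
units (tool xyz): [ 1.437  2.602 -3.371]
```

```bash
python3 -m jog '[[[1,0,0.7,-0.95,0,0,0.002],[1,0,0.7,-0.95,0,0,0],[1,0.2,0.7,-0.9,0,0,0],[1,0.3,0.3,-0.3,0,0,0],[1,0.3,0,0,0,0,0],[1,0,0,0,0,0,0]]]'; python3 st.py 0.418 -0.2815 0.0585
```

```text
time_s: 15.4
eef_pos: [0.4159, -0.2825, 0.1405]
orientation: [-2.609, 1.567, -1.025]
ft_force: [0.2, 0.4, -1.3]
grip_width: 0.0523
p [ 0.4159 -0.2825  0.1405] w 0.0523 tz ang 90.78 tilt [ 0.0022 -0.0036] F [ 0.2  0.4 -1.3] t 15.4
units (tool xyz): [ 2.735 -0.064  0.041]
```

```bash
python3 -m jog '[[[1,0.5,-0.06,0.04,0.004,0,0],[1,0.8,0,0,0,0,0],[1,0.7,0,0,0,0,0],[1,0.3,0,0,0,0,0],[1,0.15,0,0,0,0,0],[1,0,0,0,0,0,0]]]'; python3 st.py 0.418 -0.2815 0.0575
```

```text
time_s: 15.9
eef_pos: [0.4224, -0.2787, 0.0662]
orientation: [-2.362, 1.564, -0.786]
ft_force: [-0.5, -0.3, 0.1]
grip_width: 0.0523
p [ 0.4224 -0.2787  0.0662] w 0.0523 tz ang 90.24 tilt [ 0.0051 -0.0051] F [-0.5 -0.3  0.1] t 15.9
units (tool xyz): [ 0.29   0.15  -0.092]
```

```bash
python3 -m jog '[[[1,0.1,0.14,-0.09,0,-0.0015,0.0015]]]';python3 -m jog '[[[1,0.1,0,0,0,0,0]]]';python3 -m jog '[[[1,0.08,0,0,0,0,0]]]'; python3 st.py 0.418 -0.2815 0.0575
```

```text
time_s: 15.98
eef_pos: [0.4192, -0.2811, 0.064]
orientation: [-2.246, 1.569, -0.67]
ft_force: [0.5, 0.3, -0.9]
grip_width: 0.0522
time_s: 16.07
eef_pos: [0.4193, -0.2814, 0.0615]
orientation: [-2.247, 1.569, -0.671]
ft_force: [-0.3, 0.4, -0.2]
grip_width: 0.0521
time_s: 16.15
eef_pos: [0.4196, -0.2817, 0.0596]
orientation: [-2.249, 1.568, -0.673]
ft_force: [-0.5, -0.1, -0.9]
grip_width: 0.0523
p [ 0.4196 -0.2817  0.0596] w 0.0523 tz ang 90.33 tilt [ 0.0025 -0.002 ] F [-0.5 -0.1 -0.9] t 16.15
units (tool xyz): [0.07  0.053 0.009]
```

```bash
python3 -m jog '[[[1,0.08,0,0,0,0,0]]]';python3 -m jog '[[[1,0.08,0,0,0,0,0]]]'; python3 st.py 0.418 -0.2815 0.0575
```

```text
time_s: 16.23
eef_pos: [0.4198, -0.282, 0.0576]
orientation: [-2.249, 1.567, -0.672]
ft_force: [0.0, -0.7, -1.6]
grip_width: 0.0525
time_s: 16.32
eef_pos: [0.4201, -0.2824, 0.0556]
orientation: [-2.245, 1.565, -0.669]
ft_force: [-7.2, 4.3, 41.2]
grip_width: 0.052
p [ 0.4201 -0.2824  0.0556] w 0.052 tz ang 90.31 tilt [ 0.0042 -0.0033] F [-7.2  4.3 41.2] t 16.3167
units (tool xyz): [-0.062  0.07   0.029]
```

```bash
python3 -m jog '[[[0.6,0,0,0,0,0,0],[0.2,0,0,0,0,0,0],[0.1,0,0,0,0,0,0],[0.1,-0.3,0,0,0,0,0],[0.1,-0.8,0,0,0,0,0],[0.1,-0.9,0,0,0,0,0],[0.1,-0.8,-0.3,0,0,0,0],[0.1,-0.3,-0.8,-0.05,0,0,0],[0.1,0,-1,-0.1,0,0,0],[0.1,0,-1,-0.1,0,0,0]]]'; python3 st.py 0.6123 -0.298 0.15;  python3 -c "
from h import *
snap('scene','s5')"
```

```text
time_s: 17.15
eef_pos: [0.5116, -0.289, 0.1582]
orientation: [-2.243, 1.566, -0.671]
ft_force: [-0.4, -0.2, -0.5]
grip_width: 0.0768
p [ 0.5116 -0.289   0.1582] w 0.0768 tz ang 90.09 tilt [ 0.0036 -0.0028] F [-0.4 -0.2 -0.5] t 17.15
units (tool xyz): [ 0.286 -3.356 -0.303]
```

View pics/s5.png

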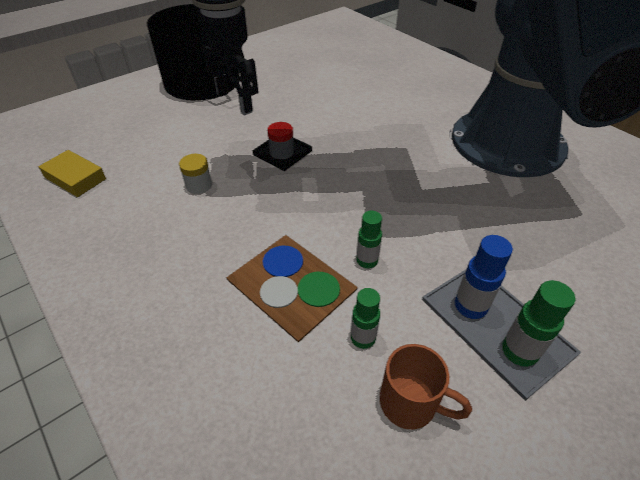

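```bash
python3 -m jog '[[[0.1,0,-1,-0.1,0,-0.001,0.001],[0.1,0,-1,-0.1,0,0,0],[0.1,0,-0.9,-0.05,0,0,0],[0.1,0.2,-0.3,0,0,0,0],[0.1,0.3,0,0,0,0,0],[0.1,0,0,0,0,0,0]]]'; python3 st.py 0.6123 -0.298 0.1;  python3 - <<'E'
from h import *
f=snap('top','t5');hsv=cv2.cvtColor(f['frame'],cv2.COLOR_RGB2HSV)
print(hsv[170,295],hsv[150,330])
x0,y0,x1,y1=265,145,325,200
m=cv2.inRange(hsv,(0,0,85),(180,70,255));k=np.zeros_like(m);k[y0:y1,x0:x1]=m[y0:y1,x0:x1]
c=max(cv2.findContours(k,0,1)[0],key=cv2.contourArea);e=cv2.fitEllipse(c);print(e,ray(f,*e[0],.009).round(4))
E
```

```text
time_s: 17.7
eef_pos: [0.6173, -0.2956, 0.1465]
orientation: [-1.89, 1.566, -0.315]
ft_force: [-0.5, 0.4, -0.7]
grip_width: 0.0767
p [ 0.6173 -0.2956  0.1465] w 0.0767 tz ang 90.24 tilt [ 0.0048 -0.0016] F [-0.5  0.4 -0.7] t 17.7
units (tool xyz): [ 1.548  0.174 -0.076]
[150   3 178] [ 15 155 132]
((294.9029235839844, 169.88333129882812), (31.474679946899414, 31.90688705444336), 78.52802276611328) [0.6422 0.0225 0.009 ]
```

View pics/t5.png

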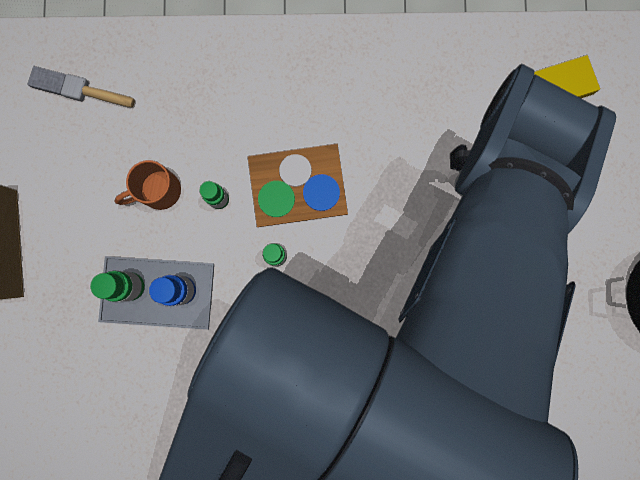

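```bash
python3 -m jog '[[[0.1,0.4,0.17,-0.08,0,0,0.0015],[0.1,0.7,0,0,0,0,0],[0.1,0.7,0,0,0,0,0],[0.1,0.6,0,0,0,0,0],[0.1,0.4,0,0,0,0,0],[0.1,0,0,0,0,0,0]]]'; python3 st.py 0.6123 -0.298 0.0515
```

```text
time_s: 18.25
eef_pos: [0.606, -0.3003, 0.0606]
orientation: [2.945, 1.568, -1.767]
ft_force: [0.1, -0.3, -1.2]
grip_width: 0.0769
p [ 0.606  -0.3003  0.0606] w 0.0769 tz ang 90.07 tilt [-0.0005 -0.0027] F [ 0.1 -0.3 -1.2] t 18.25
units (tool xyz): [ 0.304 -0.21   0.078]
```

```bash
python3 -m jog '[[[0.1,0.2,-0.21,0.08,0,0,0],[0.1,0.1,0,0,0,0,0],[0.1,0,0,0,0,0,0]]]'; python3 st.py 0.6123 -0.298 0.0515
```

```text
time_s: 18.5
eef_pos: [0.6122, -0.2984, 0.0521]
orientation: [3.066, 1.568, -1.646]
ft_force: [-0.9, -0.2, -0.2]
grip_width: 0.0769
p [ 0.6122 -0.2984  0.0521] w 0.0769 tz ang 90.01 tilt [-0.0002 -0.003 ] F [-0.9 -0.2 -0.2] t 18.5
units (tool xyz): [ 0.02  -0.004  0.015]
```

```bash
python3 -m jog '[[[0.3,0,0,0,0,0,0],[0.6,0,0,0,0,0,0],[1,0,0,0,0,0,0],[1,0,0,0,0,0,0],[1,0,0,0,0,0,0]]]'; python3 st.py 0.6123 -0.298 0.0515;  python3 -m jog '[[[1,-0.4,0,0,0,0,0],[1,-0.8,0,0,0,0,0],[1,-0.9,0,0,0,0,0],[1,-0.8,0,0.2,0,0,0],[1,-0.3,-0.1,1,0,0,0],[1,0,-0.1,1,0,0,0],[1,0,-0.1,1,0,0,0],[1,0,-0.1,1,0,0,0],[1,0,-0.1,1,0,0,0],[1,0,-0.1,1,0,0,0]]]'; python3 st.py 0.642 0.023 0.16
```

```text
time_s: 18.92
eef_pos: [0.6135, -0.299, 0.055]
orientation: [-2.566, 1.564, -0.994]
ft_force: [0.6, 0.0, -2.3]
grip_width: 0.052
p [ 0.6135 -0.299   0.055 ] w 0.052 tz ang 90.04 tilt [ 0.0035 -0.0053] F [ 0.6  0.  -2.3] t 18.9167
units (tool xyz): [0.115 0.041 0.033]
time_s: 19.75
eef_pos: [0.6309, -0.1114, 0.1629]
orientation: [-2.292, 1.56, -0.729]
ft_force: [1.6, -1.1, -0.7]
grip_width: 0.0522
p [ 0.6309 -0.1114  0.1629] w 0.0522 tz ang 89.56 tilt [ 0.0079 -0.007 ] F [ 1.6 -1.1 -0.7] t 19.75
units (tool xyz): [ 0.068 -0.336  4.482]
```

```bash
python3 -m jog '[[[1,0,-0.1,1,0,-0.002,0.0025],[1,0,-0.1,1,0,0,0],[1,0,-0.1,1,0,0,0],[1,0.2,0,0.9,0,0,0],[1,0.3,0,0.3,0,0,0],[1,0.3,0,0,0,0,0],[1,0,0,0,0,0,0]]]'; python3 st.py 0.642 0.023 0.075
```

```text
time_s: 20.33
eef_pos: [0.6411, 0.0265, 0.1443]
orientation: [-1.593, 1.566, -0.024]
ft_force: [-0.6, 0.1, -1.5]
grip_width: 0.0524
p [0.6411 0.0265 0.1443] w 0.0524 tz ang 89.89 tilt [ 0.0051 -0.0001] F [-0.6  0.1 -1.5] t 20.3333
units (tool xyz): [ 2.309 -0.018 -0.115]
```

```bash
python3 -m jog '[[[1,0.5,-0.02,-0.12,0,0,0.0016],[1,0.6,0,0,0,0,0],[1,0.6,0,0,0,0,0],[1,0.3,0,0,0,0,0],[1,0.15,0,0,0,0,0],[1,0,0,0,0,0,0]]]'; python3 st.py 0.642 0.023 0.066
```

```text
time_s: 20.83
eef_pos: [0.642, 0.0142, 0.0748]
orientation: [2.332, 1.569, -2.389]
ft_force: [0.3, -0.4, -1.8]
grip_width: 0.0522
p [0.642  0.0142 0.0748] w 0.0522 tz ang 89.52 tilt [-0.0013 -0.0013] F [ 0.3 -0.4 -1.8] t 20.8333
units (tool xyz): [0.294 0.002 0.292]
```

```bash
python3 -m jog '[[[1,0.1,0,0.29,0,0,0],[1,0.1,0,0,0,0,0],[1,0,0,0,0,0,0]]]'; python3 st.py 0.642 0.023 0.066
```

```text
time_s: 21.08
eef_pos: [0.6428, 0.0223, 0.0693]
orientation: [3.091, 1.569, -1.631]
ft_force: [0.7, -1.1, -1.8]
grip_width: 0.0523
p [0.6428 0.0223 0.0693] w 0.0523 tz ang 89.42 tilt [-0.0001 -0.0014] F [ 0.7 -1.1 -1.8] t 21.0833
units (tool xyz): [0.111 0.025 0.022]
```

```bash
python3 -m jog '[[[1,0.08,0.03,0.02,0,0,0]]]'; python3 -m jog '[[[1,0.06,0,0,0,0,0]]]'; python3 -m jog '[[[1,0.05,0,0,0,0,0]]]'; python3 st.py 0.642 0.023 0.063
```

```text
time_s: 21.17
eef_pos: [0.6425, 0.0231, 0.0678]
orientation: [-2.297, 1.569, -0.736]
ft_force: [0.3, -0.2, -1.2]
grip_width: 0.0521
time_s: 21.25
eef_pos: [0.6425, 0.0234, 0.0662]
orientation: [-2.171, 1.568, -0.61]
ft_force: [0.9, 0.6, -1.8]
grip_width: 0.0523
time_s: 21.33
eef_pos: [0.6427, 0.0235, 0.0649]
orientation: [-2.069, 1.568, -0.507]
ft_force: [-0.6, 0.1, -1.4]
grip_width: 0.0519
p [0.6427 0.0235 0.0649] w 0.0519 tz ang 89.47 tilt [ 0.0028 -0.0015] F [-0.6  0.1 -1.4] t 21.3333
units (tool xyz): [ 0.063  0.023 -0.017]
```

```bash
python3 -m jog '[[[1,0.05,0,0,0,0,0.001]]]'; python3 -m jog '[[[1,0.05,0,0,0,0,0]]]'; python3 st.py 0.642 0.023 0.063
```

```text
time_s: 21.42
eef_pos: [0.6428, 0.0236, 0.0635]
orientation: [3.102, 1.569, -1.619]
ft_force: [0.2, -0.4, -2.3]
grip_width: 0.0523
time_s: 21.5
eef_pos: [0.643, 0.0236, 0.0628]
orientation: [-3.044, 1.569, -1.482]
ft_force: [-8.9, 0.4, 20.5]
grip_width: 0.0522
p [0.643  0.0236 0.0628] w 0.0522 tz ang 89.49 tilt [ 0.0001 -0.0015] F [-8.9  0.4 20.5] t 21.5
units (tool xyz): [-0.007  0.033 -0.02 ]
```

Contact; release, retreat and look.

```bash
python3 -m jog '[[[0.6,0,0,0,0,0,0],[0.2,0,0,0,0,0,0],[0.1,0,0,0,0,0,0],[0.1,-0.3,0,0,0,0,0],[0.1,-0.8,0,0,0,0,0],[0.1,-0.9,0,0,0,0,0],[0.2,-0.9,0,0.2,0,0,0],[0.3,-0.9,0.5,0.6,0,0,0],[0.3,-0.7,0.8,0.9,0,0,0],[0.3,-0.3,0.8,0.9,0,0,0]]]'; python3 st.py 0.422 0.232 0.24;  python3 - <<'E'
from h import *
f=snap('scene','s6');f=snap('top','t6');hsv=cv2.cvtColor(f['frame'],cv2.COLOR_RGB2HSV)
a=cv2.imread('pics/s6.png')[180:400,200:600];cv2.imwrite('pics/s6z.png',cv2.resize(a,None,fx=2,fy=2))
for fn in('s6','t6'):
    f=dict(np.load(f'pics/{fn}.npz'));hsv=cv2.cvtColor(f['frame'],cv2.COLOR_RGB2HSV)
    m=cv2.inRange(hsv,(20,150,70),(35,255,255))
    for c in cv2.findContours(m,0,1)[0]:
        if cv2.contourArea(c)>80: e=cv2.fitEllipse(c);print(fn,e,ray(f,*e[0],.069))
E
```

```text
time_s: 22.33
eef_pos: [0.5817, 0.1, 0.2143]
orientation: [-2.8, 1.569, -1.245]
ft_force: [0.6, 0.8, 0.7]
grip_width: 0.0601
p [0.5817 0.1    0.2143] w 0.0601 tz ang 89.11 tilt [ 0.0005 -0.0015] F [0.6 0.8 0.7] t 22.3333
units (tool xyz): [-0.865  5.391  4.315]
s6 ((276.10626220703125, 271.6280517578125), (32.247066497802734, 34.51327133178711), 79.5157699584961) [0.64756397 0.03035976 0.069     ]
s6 ((69.16319274902344, 170.98056030273438), (37.877262115478516, 52.8968391418457), 90.05494689941406) [ 0.80827107 -0.40303216  0.069     ]
t6 ((291.8642883300781, 162.72393798828125), (29.022907257080078, 29.757169723510742), 91.94966125488281) [0.64260613 0.02525856 0.069     ]
t6 ((565.5850830078125, 80.99539184570312), (41.94782638549805, 70.62527465820312), 73.1117172241211) [ 0.78431029 -0.46047433  0.069     ]
```

View pics/s6z.png

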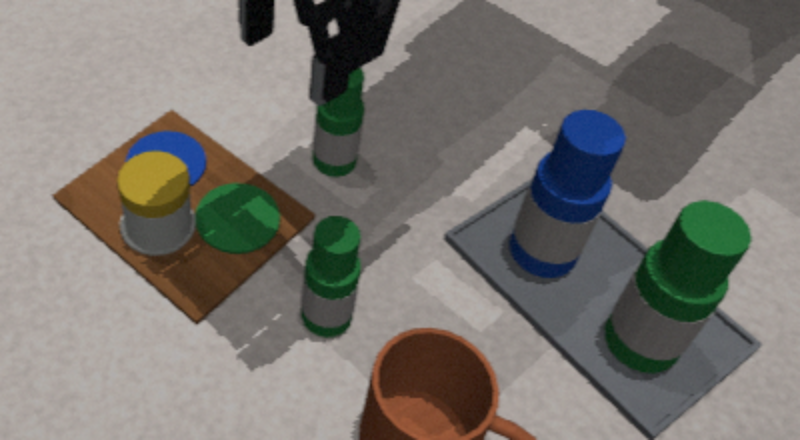

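View pics/t6.png

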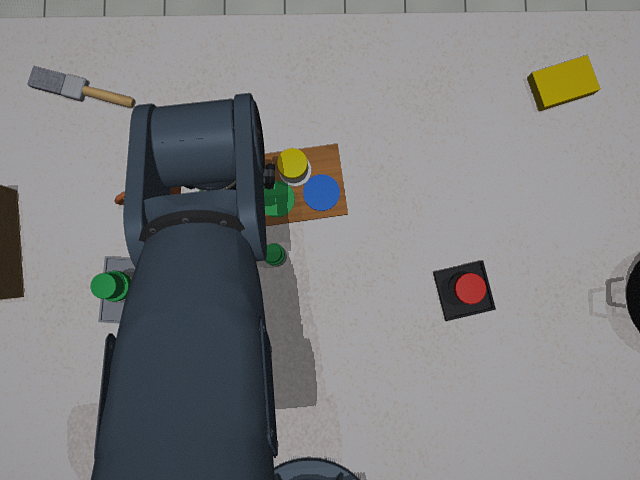

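Run:
```python
from h import *
f=dict(np.load('pics/t5.npz'));im=f['frame'];t=np.linspace(0,2*np.pi,60)
im=cv2.cvtColor(im,cv2.COLOR_RGB2BGR)
im=cv2.resize(im[235:345,85:225],None,fx=5,fy=5,interpolation=2)
for c,col in(((.4225,.2321),(255,255,255)),((.4275,.3249),(255,255,255))):
    for rr,z in((.021,.144),(.026,.004),(.026,.098)):
        q=(proj(f,np.c_[c[0]+rr*np.cos(t),c[1]+rr*np.sin(t),0*t+z])-[85,235]+.5)*5
        cv2.polylines(im,[np.round(q).astype(np.int32)],True,col,1)
cv2.imwrite('pics/t5z.png',im)
```

```text
(no output)
```

View pics/t5z.png

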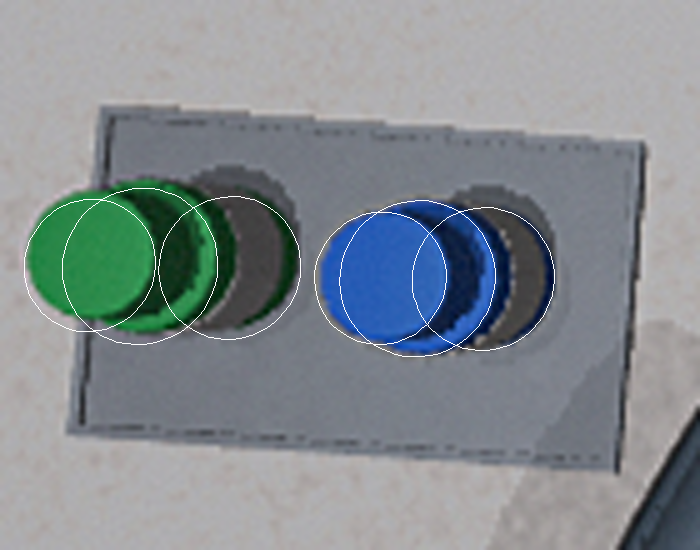

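```bash
python3 -m jog '[[[0.3,-0.1,0.9,0.75,0,0,0],[0.3,0,0.9,0.75,0,0,0],[0.3,0,0.9,0.75,0,0,0],[0.3,0,0.9,0.75,0,0,0],[0.3,0,0.8,0.65,0,0,0],[0.3,0,0.3,0.3,0,0,0],[0.3,0,0,0,0,0,0]]]'; python3 st.py 0.4235 0.232 0.13
```

```text
time_s: 23.02
eef_pos: [0.4356, 0.2258, 0.2203]
orientation: [-1.606, 1.565, -0.047]
ft_force: [0.7, 0.2, -0.2]
grip_width: 0.0594
p [0.4356 0.2258 0.2203] w 0.0594 tz ang 89.29 tilt [ 0.0056 -0.0003] F [ 0.7  0.2 -0.2] t 23.0167
units (tool xyz): [3.006 0.423 0.201]
```

```bash
python3 -m jog '[[[0.3,0.3,0.42,0.2,0,0,0.002],[0.3,0.7,0,0,0,0,0],[0.3,0.7,0,0,0,0,0],[0.3,0.5,0,0,0,0,0],[0.3,0.2,0,0,0,0,0],[0.3,0,0,0,0,0,0]]]'; python3 st.py 0.4235 0.232 0.126
```

```text
time_s: 23.52
eef_pos: [0.4278, 0.2307, 0.1484]
orientation: [-1.299, 1.565, 0.26]
ft_force: [0.2, 0.8, 0.5]
grip_width: 0.0597
p [0.4278 0.2307 0.1484] w 0.0597 tz ang 89.32 tilt [0.0057 0.0015] F [0.2 0.8 0.5] t 23.5167
units (tool xyz): [0.745 0.147 0.041]
```

```bash
python3 -m jog '[[[0.3,0.3,0.16,0.04,0,0,0.002],[0.3,0.3,0.02,0,0,0,0],[0.3,0.1,0.02,0,0,0,0],[0.3,0,0.02,0,0,0,0]]]'; python3 st.py 0.4235 0.232 0.126
```

```text
time_s: 23.85
eef_pos: [0.4228, 0.2315, 0.1272]
orientation: [-0.477, 1.568, 1.081]
ft_force: [-0.5, -0.1, 0.5]
grip_width: 0.06
p [0.4228 0.2315 0.1272] w 0.06 tz ang 89.24 tilt [0.0013 0.0025] F [-0.5 -0.1  0.5] t 23.85
units (tool xyz): [ 0.04  -0.022  0.015]
```

```bash
python3 -m jog '[[[0.6,0,0,0,0,0,0],[1,0,0,0,0,0,0],[1,0,0,0,0,0,0],[1,0,0,0,0,0,0]]]'; python3 st.py 0.4235 0.232 0.126;python3 -m jog '[[[1,-0.5,0,0,0,0.001,0.001],[1,-0.9,0,0,0,0,0],[1,-0.9,0,0,0,0,0],[1,-0.9,0,0,0,0,0],[1,-0.8,-0.1,-0.1,0,0,0],[1,-0.6,-0.3,-0.4,0,0,0],[1,0,-0.65,-0.95,0,0,0],[1,0,-0.65,-0.95,0,0,0],[1,0,-0.65,-0.95,0,0,0],[1,0,-0.65,-0.95,0,0,0]]]'; python3 st.py 0.600 -0.0252 0.28
```

```text
time_s: 24.18
eef_pos: [0.4229, 0.2314, 0.1279]
orientation: [-0.672, 1.568, 0.886]
ft_force: [-0.0, -0.2, -4.6]
grip_width: 0.0407
p [0.4229 0.2314 0.1279] w 0.0407 tz ang 89.26 tilt [0.0018 0.0022] F [-0.  -0.2 -4.6] t 24.1833
units (tool xyz): [ 0.063 -0.019  0.02 ]
time_s: 25.02
eef_pos: [0.5096, 0.101, 0.272]
orientation: [1.739, 1.565, -2.977]
ft_force: [0.6, 0.4, -4.3]
grip_width: 0.0405
p [0.5096 0.101  0.272 ] w 0.0405 tz ang 89.78 tilt [-0.0056 -0.0009] F [ 0.6  0.4 -4.3] t 25.0167
units (tool xyz): [-0.28  -3.027 -4.195]
```

```bash
python3 -m jog '[[[1,0,-0.65,-0.95,0,0,-0.0018],[1,0,-0.65,-0.95,0,0,0],[1,0,-0.65,-0.95,0,0,0],[1,0,-0.5,-0.7,0,0,0],[1,0,-0.3,-0.3,0,0,0],[1,0.3,0,0,0,0,0],[1,0.3,0,0,0,0,0],[1,0,0,0,0,0,0]]]'; python3 st.py 0.600 -0.0252 0.175
```

```text
time_s: 25.68
eef_pos: [0.5954, -0.0269, 0.2499]
orientation: [1.818, 1.568, -2.905]
ft_force: [-0.9, 0.2, -4.3]
grip_width: 0.0406
p [ 0.5954 -0.0269  0.2499] w 0.0406 tz ang 89.44 tilt [-0.003  -0.0007] F [-0.9  0.2 -4.3] t 25.6833
units (tool xyz): [ 2.498 -0.161  0.062]
```

```bash
python3 -m jog '[[[1,0.4,-0.14,0.06,0,0,-0.001],[1,0.6,0,0,0,0,0],[1,0.3,0,0,0,0,0],[1,0.1,0,0,0,0,0],[1,0,0,0,0,0,0]]]'; python3 st.py 0.600 -0.0252 0.175
```

```text
time_s: 26.1
eef_pos: [0.5969, -0.0209, 0.2055]
orientation: [1.448, 1.568, 3.014]
ft_force: [0.4, -0.9, -3.9]
grip_width: 0.0407
p [ 0.5969 -0.0209  0.2055] w 0.0407 tz ang 89.68 tilt [-0.0032  0.0004] F [ 0.4 -0.9 -3.9] t 26.1
units (tool xyz): [ 1.015 -0.109 -0.144]
```

```bash
python3 -m jog '[[[1,0.2,-0.09,-0.14,0,0,-0.001],[1,0.4,0,0,0,0,0],[1,0.3,0,0,0,0,0],[1,0.1,0,0,0,0,0],[1,0,0,0,0,0,0]]]'; python3 st.py 0.600 -0.0252 0.14
```

```text
time_s: 26.52
eef_pos: [0.6002, -0.0249, 0.1744]
orientation: [-1.512, 1.568, 0.054]
ft_force: [-0.3, 0.1, -2.8]
grip_width: 0.0406
p [ 0.6002 -0.0249  0.1744] w 0.0406 tz ang 89.73 tilt [0.0028 0.0001] F [-0.3  0.1 -2.8] t 26.5167
units (tool xyz): [ 1.146  0.009 -0.01 ]
```

```bash
python3 -m jog '[[[1,0.3,0,-0.01,0,0,0.001],[1,0.4,0,0,0,0,0],[1,0.3,0,0,0,0,0],[1,0.1,0,0,0,0,0],[1,0,0,0,0,0,0]]]'; python3 st.py 0.600 -0.0252 0.132
```

```text
time_s: 26.93
eef_pos: [0.6002, -0.0253, 0.1377]
orientation: [1.364, 1.57, 2.93]
ft_force: [-0.1, 0.1, -4.4]
grip_width: 0.0407
p [ 0.6002 -0.0253  0.1377] w 0.0407 tz ang 89.71 tilt [-0.0008  0.0002] F [-0.1  0.1 -4.4] t 26.9333
units (tool xyz): [0.191 0.007 0.005]
```

```bash
python3 -m jog '[[[1,0.06,0,0,0,0,0]]]'; python3 -m jog '[[[1,0.05,0,0,0,0,0]]]'; python3 -m jog '[[[1,0.05,0,0,0,0,0]]]'; python3 -m jog '[[[1,0.05,0,0,0,0,0]]]'; python3 st.py 0.600 -0.0252 0.132
```

```text
time_s: 27.02
eef_pos: [0.6003, -0.0254, 0.1357]
orientation: [1.338, 1.57, 2.904]
ft_force: [1.1, 0.9, -3.7]
grip_width: 0.0407
time_s: 27.1
eef_pos: [0.6003, -0.0253, 0.1341]
orientation: [1.377, 1.57, 2.943]
ft_force: [0.2, 1.0, -4.1]
grip_width: 0.0407
time_s: 27.18
eef_pos: [0.6005, -0.0253, 0.1327]
orientation: [1.188, 1.57, 2.754]
ft_force: [-0.5, -0.1, -0.3]
grip_width: 0.0406
time_s: 27.27
eef_pos: [0.6013, -0.0255, 0.1326]
orientation: [-1.656, 1.569, -0.09]
ft_force: [-4.4, -1.2, 18.1]
grip_width: 0.0408
p [ 0.6013 -0.0255  0.1326] w 0.0408 tz ang 89.71 tilt [ 0.0019 -0.0002] F [-4.4 -1.2 18.1] t 27.2667
units (tool xyz): [0.02  0.044 0.01 ]
```

```bash
python3 -m jog '[[[0.6,0,0,0,0,0,0],[0.3,0,0,0,0,0,0],[0.3,0,0,0,0,0,0],[0.3,-0.3,0,0,0,0,0],[0.3,-0.8,0,0,0,0,0],[0.3,-0.9,0,0,0,0,0],[0.3,-0.8,0,0,0,0,0],[0.3,-0.3,0.6,0.95,0,0,0],[0.3,0,0.6,0.95,0,0,0],[0.3,0,0.6,0.95,0,0,0]]]'; python3 st.py 0.431 0.325 0.24;  python3 - <<'E'
from h import *
snap('scene','s7')
a=cv2.imread('pics/s7.png')[150:400,200:600];cv2.imwrite('pics/s7z.png',cv2.resize(a,None,fx=2,fy=2))
E
```

```text
time_s: 28.1
eef_pos: [0.5503, 0.0582, 0.2365]
orientation: [-1.656, 1.558, -0.097]
ft_force: [0.7, 0.3, 0.4]
grip_width: 0.0595
p [0.5503 0.0582 0.2365] w 0.0595 tz ang 89.35 tilt [ 0.0127 -0.0012] F [0.7 0.3 0.4] t 28.1
units (tool xyz): [-0.178  4.075  8.847]
```

View pics/s7z.png

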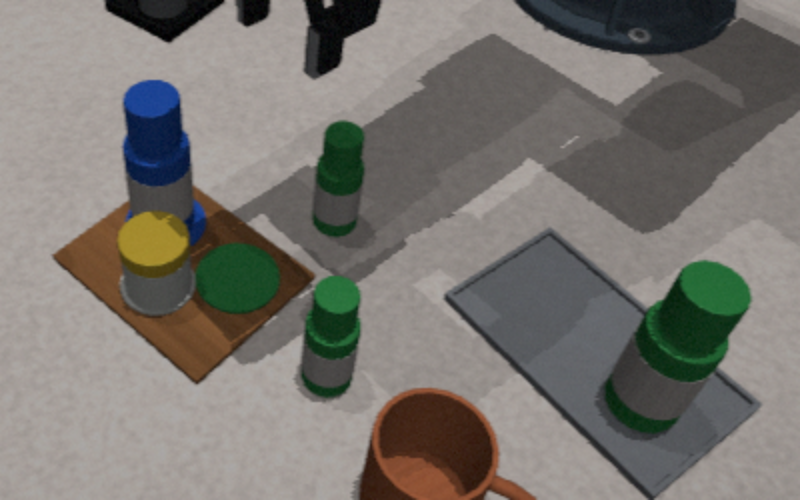

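Blue stands on its disc (cap at zoom (153,100)). Next is green.

```bash
python3 -m jog '[[[0.3,0,0.44,1,0,0,0.004],[0.3,0,0.44,1,0,0,0],[0.3,0,0.44,1,0,0,0],[0.3,0,0.44,1,0,0,0],[0.3,0,0.44,1,0,0,0],[0.3,0,0.44,1,0,0,0],[0.3,0,0.44,1,0,0,0],[0.3,0,0.44,0.9,0,0,0],[0.3,0,0.2,0.4,0,0,0],[0.3,0,0,0,0,0,0]]]'; python3 st.py 0.431 0.325 0.18;python3 - <<'E'
from h import *
f=snap('top','t7');t=np.linspace(0,2*np.pi,60)
im=cv2.imread('pics/t7.png')
E
```

```text
time_s: 28.98
eef_pos: [0.4319, 0.3261, 0.2468]
orientation: [-1.108, 1.559, 0.455]
ft_force: [0.9, 0.1, -0.5]
grip_width: 0.0595
p [0.4319 0.3261 0.2468] w 0.0595 tz ang 89.57 tilt [0.0106 0.0052] F [ 0.9  0.1 -0.5] t 28.9833
units (tool xyz): [ 2.225  0.054 -0.048]
```

View pics/t7.png

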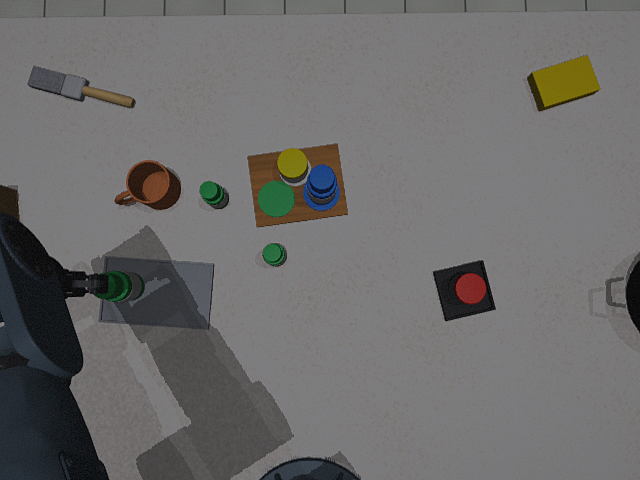

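```bash
python3 -m jog '[[[0.3,0.4,0.05,-0.04,0,0.0016,0.0033],[0.3,0.8,0,0,0,0,0],[0.3,0.8,0,0,0,0,0],[0.3,0.7,0,0,0,0,0],[0.3,0.3,0,0,0,0,0],[0.3,0,0,0,0,0,0]]]'; python3 st.py 0.431 0.325 0.128
```

```text
time_s: 29.53
eef_pos: [0.434, 0.3189, 0.1531]
orientation: [-1.641, 1.57, -0.083]
ft_force: [-0.8, -0.2, -0.0]
grip_width: 0.0599
p [0.434  0.3189 0.1531] w 0.0599 tz ang 89.29 tilt [ 0.0012 -0.0001] F [-0.8 -0.2 -0. ] t 29.5333
units (tool xyz): [0.836 0.102 0.201]
```

```bash
python3 -m jog '[[[0.3,0.2,0.1,0.2,0,0,0],[0.3,0.4,0.01,0,0,0,0],[0.3,0.2,0.01,0,0,0,0],[0.3,0,0,0,0,0,0]]]'; python3 st.py 0.431 0.325 0.128
```

```text
time_s: 29.87
eef_pos: [0.4317, 0.3247, 0.1286]
orientation: [-1.265, 1.568, 0.291]
ft_force: [-0.5, -0.5, -0.3]
grip_width: 0.0597
p [0.4317 0.3247 0.1286] w 0.0597 tz ang 89.17 tilt [0.0028 0.0008] F [-0.5 -0.5 -0.3] t 29.8667
units (tool xyz): [0.021 0.025 0.01 ]
```

```bash
python3 -m jog '[[[0.6,0,0,0,0,0,0],[1,0,0,0,0,0,0],[1,0,0,0,0,0,0],[1,0,0,0,0,0,0]]]'; python3 st.py 0.431 0.325 0.128;python3 -m jog '[[[1,-0.5,0,0,0,0,0.001],[1,-0.9,0,0,0,0,0],[1,-0.9,0,0,0,0,0],[1,-0.9,0,0,0,0,0],[1,-0.8,-0.1,-0.1,0,0,0],[1,-0.6,-0.3,-0.5,0,0,0],[1,0,-0.58,-0.98,0,0,0],[1,0,-0.58,-0.98,0,0,0],[1,0,-0.58,-0.98,0,0,0],[1,0,-0.58,-0.98,0,0,0]]]'; python3 st.py 0.5895 0.0583 0.28
```

```text
time_s: 30.2
eef_pos: [0.432, 0.3248, 0.1295]
orientation: [-1.311, 1.567, 0.246]
ft_force: [-0.3, 0.5, -3.9]
grip_width: 0.0404
p [0.432  0.3248 0.1295] w 0.0404 tz ang 89.2 tilt [0.0035 0.0009] F [-0.3  0.5 -3.9] t 30.2
units (tool xyz): [0.049 0.033 0.007]
time_s: 31.03
eef_pos: [0.5102, 0.1875, 0.2745]
orientation: [0.925, 1.569, 2.491]
ft_force: [0.6, 0.5, -3.1]
grip_width: 0.0405
p [0.5102 0.1875 0.2745] w 0.0405 tz ang 89.73 tilt [-0.0014  0.0011] F [ 0.6  0.5 -3.1] t 31.0333
units (tool xyz): [-0.191 -2.664 -4.292]
```

```bash
python3 -m jog '[[[1,-0.1,-0.6,-0.97,0,0,0],[1,0,-0.6,-0.97,0,0,0],[1,0,-0.6,-0.97,0,0,0],[1,0,-0.4,-0.6,0,0,0],[1,0,-0.2,-0.3,0,0,0],[1,0,0,0,0,0,0],[1,0.1,0,0,0,0,0]]]'; python3 st.py 0.5895 0.0583 0.18
```

```text
time_s: 31.62
eef_pos: [0.5855, 0.0612, 0.2745]
orientation: [0.958, 1.57, 2.519]
ft_force: [0.5, 0.8, -3.7]
grip_width: 0.0407
p [0.5855 0.0612 0.2745] w 0.0407 tz ang 89.4 tilt [-0.001   0.0007] F [ 0.5  0.8 -3.7] t 31.6167
units (tool xyz): [ 3.149 -0.137 -0.098]
```

```bash
python3 -m jog '[[[1,0.4,-0.12,-0.08,0,0,0],[1,0.7,0,0,0,0,0],[1,0.7,0,0,0,0,0],[1,0.3,0,0,0,0,0],[1,0.1,0,0,0,0,0],[1,0,0,0,0,0,0]]]'; python3 st.py 0.5895 0.0583 0.18
```

```text
time_s: 32.12
eef_pos: [0.5865, 0.0644, 0.2027]
orientation: [1.068, 1.567, 2.634]
ft_force: [0.6, -0.2, -3.3]
grip_width: 0.0407
p [0.5865 0.0644 0.2027] w 0.0407 tz ang 89.76 tilt [-0.0033  0.0018] F [ 0.6 -0.2 -3.3] t 32.1167
units (tool xyz): [ 0.755 -0.104 -0.205]
```

```bash
python3 -m jog '[[[1,0.2,-0.1,-0.2,0,0,-0.001],[1,0.4,0,0,0,0,0],[1,0.3,0,0,0,0,0],[1,0.1,0,0,0,0,0],[1,0,0,0,0,0,0]]]'; python3 st.py 0.5895 0.0583 0.14
```

```text
time_s: 32.53
eef_pos: [0.5907, 0.0586, 0.1718]
orientation: [-1.072, 1.567, 0.496]
ft_force: [0.3, 0.2, -3.9]
grip_width: 0.0407
p [0.5907 0.0586 0.1718] w 0.0407 tz ang 89.82 tilt [0.0036 0.002 ] F [ 0.3  0.2 -3.9] t 32.5333
units (tool xyz): [ 1.06   0.042 -0.013]
```

```bash
python3 -m jog '[[[1,0.3,0.04,-0.01,0,0.0006,0.0011],[1,0.4,0,0,0,0,0],[1,0.2,0,0,0,0,0],[1,0.05,0,0,0,0,0],[1,0,0,0,0,0,0]]]'; python3 st.py 0.5895 0.0583 0.134
```

```text
time_s: 32.95
eef_pos: [0.5895, 0.0583, 0.1402]
orientation: [2.634, 1.571, -2.082]
ft_force: [-0.2, 0.2, -2.5]
grip_width: 0.0403
p [0.5895 0.0583 0.1402] w 0.0403 tz ang 89.81 tilt [-0.     -0.0001] F [-0.2  0.2 -2.5] t 32.95
units (tool xyz): [ 0.208 -0.002  0.   ]
```

Alignment is exact, so I'll lower gently.

```bash
python3 -m jog '[[[1,0.06,0,0,0,0,0]]]'; python3 -m jog '[[[1,0.05,0,0,0,0,0]]]'; python3 -m jog '[[[1,0.05,0,0,0,0,0]]]'; python3 -m jog '[[[1,0.04,0,0,0,0,0]]]'; python3 st.py 0.5895 0.0583 0.134
```

```text
time_s: 33.03
eef_pos: [0.5896, 0.0583, 0.1385]
orientation: [-1.884, 1.571, -0.317]
ft_force: [-0.4, 0.7, -2.8]
grip_width: 0.0406
time_s: 33.12
eef_pos: [0.5897, 0.0583, 0.137]
orientation: [-1.692, 1.57, -0.124]
ft_force: [-0.2, 0.2, -3.6]
grip_width: 0.0407
time_s: 33.2
eef_pos: [0.5898, 0.0583, 0.1356]
orientation: [-1.607, 1.57, -0.04]
ft_force: [1.4, 0.3, -2.9]
grip_width: 0.0406
time_s: 33.28
eef_pos: [0.5899, 0.0584, 0.1344]
orientation: [-1.583, 1.57, -0.015]
ft_force: [0.2, 0.2, -3.9]
grip_width: 0.0408
p [0.5899 0.0584 0.1344] w 0.0408 tz ang 89.81 tilt [ 0.0012 -0.    ] F [ 0.2  0.2 -3.9] t 33.2833
units (tool xyz): [ 0.014  0.015 -0.002]
```

```bash
python3 -m jog '[[[1,0.04,0,0,0,0,0]]]'; python3 -m jog '[[[1,0.03,0,0,0,0,0]]]'; python3 st.py 0.5895 0.0583 0.134
```

```text
time_s: 33.37
eef_pos: [0.5904, 0.0583, 0.134]
orientation: [-1.603, 1.568, -0.036]
ft_force: [-2.2, -0.6, 11.8]
grip_width: 0.0405
time_s: 33.45
eef_pos: [0.5909, 0.0583, 0.1341]
orientation: [-1.597, 1.567, -0.029]
ft_force: [-2.3, -0.3, 7.6]
grip_width: 0.0402
p [0.5909 0.0583 0.1341] w 0.0402 tz ang 89.81 tilt [ 0.0039 -0.0001] F [-2.3 -0.3  7.6] t 33.45
units (tool xyz): [0.002 0.047 0.001]
```

Contact. I'll release, back away to the robot side and check.

```bash
python3 -m jog '[[[0.6,0,0,0,0,0,0],[0.3,0,0,0,0,0,0],[0.3,0,0,0,0,0,0],[0.3,-0.3,0,0,0,0,0],[0.3,-0.8,0,0,0,0,0],[0.3,-0.9,0,0,0,0,0],[0.3,-0.8,0,0,0,0,0],[0.3,-0.3,0.8,0.8,0,0,0],[0.3,0,0.9,0.9,0,0,0],[0.3,0,0.9,0.9,0,0,0]]]'; python3 -m jog '[[[0.3,0,0.7,1,0,0,0],[0.3,0,0.6,1,0,0,0],[0.3,0,0.5,1,0,0,0],[0.3,0,0.5,1,0,0,0],[0.3,0,0.3,1,0,0,0],[0.3,0,0,0.5,0,0,0],[0.3,0,0,0,0,0,0],[0.3,0,0,0,0,0,0]]]'
python3 - <<'E'
from h import *
pos={}
for fn,n in(('s8','scene'),('t8','top')):
    F=snap(n,fn);im=cv2.imread(f'pics/{fn}.png');t=np.linspace(0,2*np.pi,60)
    bx=(230,130,360,240) if n=='top' else (210,170,370,350)
    im=cv2.resize(im[bx[1]:bx[3],bx[0]:bx[2]],None,fx=3.3,fy=3.3,interpolation=2)
    cv2.imwrite(f'pics/{fn}p.png',im)
    for c in((.600,-.0252),(.5895,.0583)):
        for rr,z in((.034,.009),(.021,.149)):
            q=(proj(F,np.c_[c[0]+rr*np.cos(t),c[1]+rr*np.sin(t),0*t+z])-bx[:2]+.5)*3.3
            cv2.polylines(im,[np.round(q).astype(np.int32)],True,(255,255,255),1)
    cv2.imwrite(f'pics/{fn}z.png',im)
a=cv2.imread('pics/t8z.png');b=cv2.imread('pics/t8p.png');cv2.imwrite('pics/t8zz.png',cv2.resize(np.hstack([a,b]),(800,340)))
a=cv2.imread('pics/s8z.png')
E
python3 st.py
```

```text
time_s: 34.28
eef_pos: [0.5157, 0.1348, 0.2364]
orientation: [-1.533, 1.558, 0.028]
ft_force: [0.8, -0.1, -0.8]
grip_width: 0.0595
time_s: 34.95
eef_pos: [0.4309, 0.3119, 0.2443]
orientation: [-1.313, 1.547, 0.252]
ft_force: [0.6, 0.1, -0.4]
grip_width: 0.0595
p [0.4313 0.3109 0.2442] w 0.0596 tz ang 89.58 tilt [0.0226 0.0057] F [-0.8  0.6  0.2] t 35.05
```

View pics/t8zz.png

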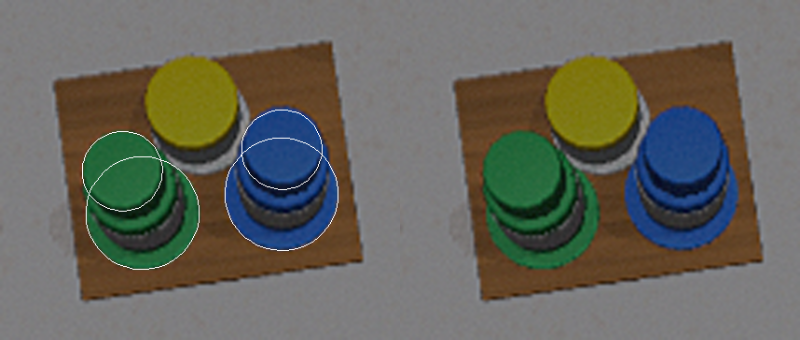

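View pics/s8z.png

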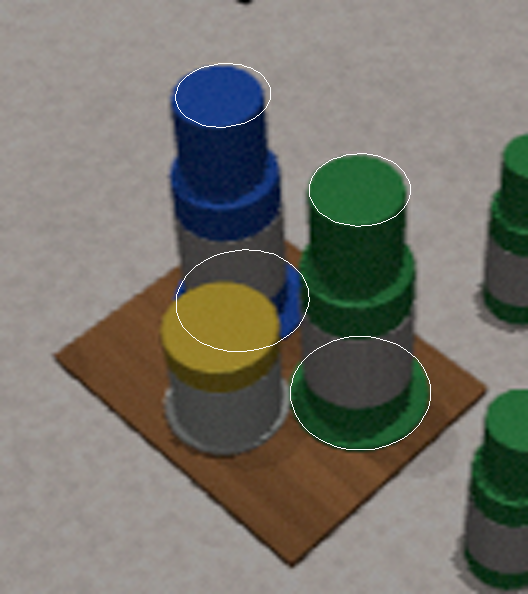

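View pics/s8.png

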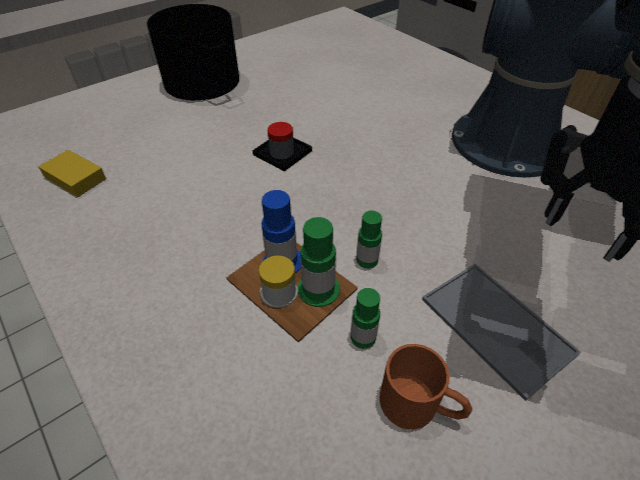

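```bash
python3 -m jog '[[[0.3,0,0,0,0,0,0],[0.3,0,0,0,0,0,0]]]'; python3 -c "
from station import r
print(r.sign_off())"
```

```text
time_s: 35.22
eef_pos: [0.4319, 0.3092, 0.2445]
orientation: [-1.326, 1.547, 0.235]
ft_force: [0.8, 0.1, 0.2]
grip_width: 0.0596
the job is handed in; nothing more can be done
None
```

I finished the swap in the order asked and handed it in at 35.2 s. No verdict was reported.

**What I did**
- I moved both bottles to the grey side tray, green first, then blue.
- I stood the red-lidded jar in the black tray.
- I put the yellow-lidded jar on the white pad.
- I put the blue bottle back on the blue disc and the green bottle back on the green disc.

**Final pictures (both cameras)**
- **Bottles:** both stand upright, with their caps and discs within about 1–2 mm of where they should be.
- **Yellow jar:** it stands on the pad. The top camera put its lid at (0.643, 0.025), with the pad centre measured at (0.642, 0.023). The scene camera read about 5–7 mm off, because its fit also took in the side of the lid, so I relied on the top camera.
- **Red jar:** it stands inside the black tray.
- **Mug and the two small green bottles:** I never touched them, and they look unmoved.
- **Gripper:** clear of everything, open, at z = 0.244 m.

**Contact forces:** setting things down gave brief wrist readings, the highest about 42 N when the red jar touched the tray. That is far below the 120 N wrist limit. The 40 N limit covers pressing with the arm or gripper body, and I saw no such contact.

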